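# Tip out the tyre gauges, sleeve them in their case and close its keeper

## Robot

A 7-joint arm with a two-finger parallel gripper is mounted at the origin on the work surface. World frame = base frame: x ahead of the robot, y to its left, z up, the work surface at z = 0. Lengths are in m, angles in rad, forces in N, time in s.
With the tool pointing down it reaches from about 0.4 to 0.85 m from the base axis. Payload 6.9 kg.
Tool frame: the origin (TCP) lies between the finger pads; the fingertips stand 8 mm ahead of it and the grasp point (between the pads) lies 11 mm behind it (nose_length is the distance from the TCP to the fingertips, in m); z points along the fingers, y is the line along which they close (so a half turn about z gives the same grasp; the last joint's range is limited). The gripper opens to 85 mm and grips with 20 to 120 N. Pads are 22 mm wide; open, the fingers measure 114 mm over their backs; the gripper's body (76 mm by 85 mm) begins 54 mm behind the grasp point. The pads swing forward as they close: fully open they stand 13 mm farther back than shut.
Start: joints at [-1.028, 0.507, -0.238, 1.5, 0.126, 1.149, -0.155], TCP at [0.264, 0.566, 0.239] pointing down, gripper open.
Joint ranges: [-3.08, 3.08], [-0.24, 2.05], [-1.43, 1.35], [0, 2.5], [-1.52, 4.66], [0.17, 1.96], [-2.89, 2.89]. Speed limits (rad/s): [2.39, 2.39, 3.14, 3.14, 3.14, 3.14, 3.14].

## Interface

Orientations are given as a rotation vector (axis times angle).
In Python, from cell import * gives the robot as it stands.
- The arm moves only by the tool send_rows, never from a script. Its arguments are lists of equal length, an entry for each row: "rot": the turn, a rotation vector about the tool's x, y, z in rad, a list of three; "dp": the shift along the tool's x, y, z in m, a list of three; "hand": the closure in counts, from 0 (fully open) to 255 (shut). In form: {"rot": [[rx, ry, rz], ...], "dp": [[x, y, z], ...], "hand": [hand, ...]}. A call has 1 to 20 rows; each row is the pose to reach, as a shift and turn from the pose commanded when the call began, along the tool's axes at that moment; what a row does not reach only later rows make up. A row lasts 1/8 s, in which the tool goes at most 62.5 mm and 10.7 degrees, less where a joint would pass 70% of its speed; a pose out of reach is approached as far as the arm can. A call with a gripper value outside its range is refused whole. The fingers move at their own pace and stop on an object; the grip force is fixed at half the most. Time passes only in rows, so rows that repeat a pose let the fingers close. It gives the time, the measured TCP pose, the force, the opening and the grip force at its end, in the units of the state.
- get_state(): the state, without advancing time (a new reading comes with each control period).
- get_image(name): name is "scene" or "top" or "wrist"; returns (picture, depth): 384x512x3 uint8, red, green, blue; 384x512 float32, m along the optical axis (not along the pixel's ray), 0 where there is no reading.
- camera_info(name): a dict with "mtx" (3x3 intrinsics, pixels), "world_from_camera" (4x4, takes a point from camera to world coordinates); the wrist camera has in their place "T_tool_cam" (4x4, takes a point from camera to tool coordinates, whose origin is the TCP and whose axes are the flange's). Camera axes: x right, y down, z forward; pixel columns grow to the right and rows downward; lengths in m; the calibration is good to about 2 mm. The wrist camera is an equidistant fisheye: a pixel r from the principal point sees the ray r / f radians off the axis. A picture is of the moment at which its call begins: read the wrist's pose just before it. camera_info takes no time and is no camera call.
- close_job(): hands the job in; it is judged then, once.
The state is a dict: "t": time; "joint_pos": joint angles; "qvel": joint speeds; "tau": joint torques, N m; "tool_pos": TCP position; "tool_rot": TCP orientation; "contact_force": force on the tool from outside, world axes, zero at the start; "wrist_torque": the same for the moment, N m; "gripper_width": finger opening in m; "grasp_force": force on a finger pad.
Only numpy, scipy, OpenCV 4.12 (cv2) and the standard library are available. Lean on these libraries where they do the work, as an engineer would, in place of code of your own. Each camera call takes 0.05 s, during which the arm holds its last target. There are 200 camera calls.

## Task

Lift the tip tray by its bar handle until all the pen-type tyre gauges in it have slid out into the catch tray, then lower the tray gently until it lies flat again. Then slide every gauge, nose first, into a sleeve of its own in the gauge case, fully home so that its square head sits against the sleeve's mouth, and last swing the case's keeper bar all the way down behind the heads. Leave the other things on the bench where they are.

Things in the scene. Friction and masses are not known exactly. Their poses are not given: they have to be found in the camera images.
- station: Fixed steel tip-tray station, 232 mm wide (x), left or right of the case. Origin on the table, mid width; z up. Hinge line along x at y = 10, z = 14 mm. On its -y side the hinged aluminium tray: 165 mm long, floor at z = 14 mm when down, 10 mm dividers and 16 mm side and end walls above that floor, four lanes at x = -81, -27, 27, 81 mm, open at the hinge.
- catch (a point): Middle of the fixed catch tray's floor, on the station's +y side of the hinge, in the station's frame at y = 97, z = 6 mm. The catch tray runs from y = 10 to 185 mm; outer walls end 22 mm above the table; ribs 4 mm high and wide at x = -54, 0, 54 mm between the lanes. Floors are smooth (friction about 0.25).
- tray (a joint): Angle of the hinged tray, rad: 0 lying flat, up to 1.0 as the handle edge is lifted. Its stiff friction hinge (0.5 N m) holds the tray at any angle: it has to be pushed back down, with a few newtons. Gauges slide out reliably at 0.9 rad.
- tray_bar (a point): Middle of the tray's round black bar handle (12 mm diameter, 120 mm long, along the station's x). With the tray down it is at y = -193, z = 34 mm in the station's frame; it swings about the hinge line (203 mm from it, 20 mm above the tray floor's level). 32 mm of space lies between the bar and the tray's end wall; an arm joins each end to the tray.
- case: Fixed black case with clear cover, 105 deep (x), 196 wide (y), 47 mm tall. Origin on the table; z up. Front face with four sleeve mouths at x = 20 mm, facing -x; gauges go in along +x. Sleeve axes level, at z = 34 and y = -75, -25, 25, 75 mm; square, 16.5 mm wide and high, 101 mm deep, closed behind, all empty. Fully home a gauge's origin is at x = 4 mm.
- keeper (a joint): Angle of the case's steel keeper bar about its hinge line (along the case's y at x = 65, z = 30 mm), rad: 0 closed, when the bar lies level behind the heads, against its stop; 1.95 to 2.15 at the start, standing up over the case's cover and clear of the sleeves; 2.2 at most. A stiff friction hinge (0.2 N m) holds it at any angle.
- keeper_bar (a point): Middle of the keeper's round bar (10 mm diameter, 210 mm long, along the case's y, an arm at each end). Closed it is at x = -24, z = 40 mm in the case's frame, its top 2 mm above the heads' top; it swings up and over about the hinge line, through a highest point of z = 120 mm. Little room for fingers beside it when nearly closed: press it down from above.
- gauge1: Tyre gauge, 120 mm long, 60 g: square black head (18 x 18, 32 mm long; grip here) and round steel barrel (14 mm diameter, 88 mm long, last 8 mm tapering to 7 mm). Origin on the axis, mid head, 9 mm above what it lies on; x axis to the nose: head's front face at x = 16, tip at 104 mm. Starts in a tray lane, nose to the hinge. Lying, it points 1 degree down. Three or four are present (others: None).
- gauge2: Tyre gauge, 120 mm long, 60 g: square black head (18 x 18, 32 mm long; grip here) and round steel barrel (14 mm diameter, 88 mm long, last 8 mm tapering to 7 mm). Origin on the axis, mid head, 9 mm above what it lies on; x axis to the nose: head's front face at x = 16, tip at 104 mm. Starts in a tray lane, nose to the hinge. Lying, it points 1 degree down. Three or four are present (others: None).
- gauge3: Tyre gauge, 120 mm long, 60 g: square black head (18 x 18, 32 mm long; grip here) and round steel barrel (14 mm diameter, 88 mm long, last 8 mm tapering to 7 mm). Origin on the axis, mid head, 9 mm above what it lies on; x axis to the nose: head's front face at x = 16, tip at 104 mm. Starts in a tray lane, nose to the hinge. Lying, it points 1 degree down. Three or four are present (others: None).
- gauge4: Tyre gauge, 120 mm long, 60 g: square black head (18 x 18, 32 mm long; grip here) and round steel barrel (14 mm diameter, 88 mm long, last 8 mm tapering to 7 mm). Origin on the axis, mid head, 9 mm above what it lies on; x axis to the nose: head's front face at x = 16, tip at 104 mm. Starts in a tray lane, nose to the hinge. Lying, it points 1 degree down. Three or four are present (others: None).
- cup: Bystander: white drinking cup, 84 mm across, 120 mm tall; origin at the centre of its underside.
- grease: Bystander: small closed jar, 64 mm across, 75 mm tall; origin at the centre of its underside.
- tape: Bystander: flat yellow tape roll, 90 mm across, 25 mm high; origin at the centre of its underside.
- wrench: Bystander: open-ended steel wrench lying flat.
- driver: Bystander: screwdriver lying flat.
- tin: Bystander: plain aluminium tin, 72 mm across, 60 mm tall; origin at the centre of its underside.
Mind the look-alikes: they are no part of the job. What is shaped like the gauge4 but purple or yellow is not meant.

How it is judged:
On the way, in this order (a step that is already met when the one before it is completed fails the run):
1. the tray is raised and every gauge has slid out of it, past the hinge line (value of joint tray above 0.4 rad and y of each of gauge1, gauge2, gauge3, gauge4 in the frame of station above 0.012 m), for 0.1 s.
2. the tray is lowered flat again (value of joint tray below 0.05 rad), for 0.2 s.
At the end, for the whole second after the job is handed in: the tray lies flat (under 0.06 rad), every gauge is in a sleeve of the case, nose first, its head within 4 mm of the sleeve's mouth, at rest, and the keeper bar is down (under 0.1 rad) (value of joint tray below 0.06 rad and value of joint keeper below 0.1 rad and x of each of gauge1, gauge2, gauge3, gauge4 in the frame of case above 0 m and y of gauge1 in the frame of case between -0.09 and 0.09 m and z of gauge1 in the frame of case between 0.027 and 0.041 m and angle between the x axis of each of gauge1, gauge2, gauge3, gauge4 and the x axis of case, either way round below 0.1 rad and linear speed of each of gauge1, gauge2, gauge3, gauge4 below 0.02 m/s and y of gauge2 in the frame of case between -0.09 and 0.09 m and z of gauge2 in the frame of case between 0.027 and 0.041 m and y of gauge3 in the frame of case between -0.09 and 0.09 m and z of gauge3 in the frame of case between 0.027 and 0.041 m and y of gauge4 in the frame of case between -0.09 and 0.09 m and z of gauge4 in the frame of case between 0.027 and 0.041 m); the robot touches nothing.
It fails at once if the tray is slammed down (faster than 1.5 rad/s) (velocity of joint tray below -1.5 rad/s).
It fails at once if a bystander (cup, jar, tape roll, wrench, screwdriver or tin) is knocked more than 40 mm aside (distance of any of cup, grease, tape, wrench, driver, tin from where it was at the start of the episode above 0.04 m).
Of gauge1, gauge2, gauge3, gauge4 only 3 to 4 are there at a start; the rules pass over those that are not, and their reading is None.
At some moment in a run one of gauge1, gauge2, gauge3, gauge4 may be knocked a few centimetres aside while the robot is not near it.
Once in a run the grip may slacken for a moment while it holds something.
It also fails if it takes over 210 s, if anything falls off the work surface, if the arm or the gripper's body presses on something with over 40 N, if the wrist force passes 120 N, or if a joint passes its speed limit or range.

## Working session

There is one attempt and no reset: what is moved stays moved. The work goes in short steps, Python scripts to look and compute and a tool call to move; the robot and the scene stay as the last step left them, time stands still between calls to the robot, and variables do not carry over. Pictures are saved under pics/ and viewed, at most 14 in all, crops included, and the job is handed in when it is done.

Besides the shell and the picture viewer there is one more tool, called after "Call:" in YAML: its name, and indented under it one key for each argument. send_rows: Moves the arm, as the interface text tells. Its arguments: {"type":"object","properties":{"rot":{"type":"array"},"dp":{"type":"array"},"hand":{"type":"array"}},"required":["rot","dp","hand"]}

```bash
ls; mkdir -p pics; python3 - <<'E'
from cell import *
import cv2,numpy as np
s=get_state();print({k:np.round(v,3).tolist() for k,v in s.items()})
ims={}
for n in ["scene","top"]:
    p,d=get_image(n);cv2.imwrite(f"pics/{n}0.png",cv2.cvtColor(p,cv2.COLOR_RGB2BGR));np.savez(f"pics/{n}0.npz",p=p,d=d)
    c=camera_info(n);print(n,np.round(c["mtx"],1).tolist(),np.round(c["world_from_camera"],3).tolist())
print(camera_info("wrist"))
t=cv2.imread("pics/top0.png");cv2.imwrite("pics/top0b.png",cv2.resize(t,(800,600),interpolation=cv2.INTER_CUBIC))
E
```

```text
pics
{'t': 0.0, 'joint_pos': [-1.028, 0.508, -0.238, 1.501, 0.126, 1.149, -0.155], 'qvel': [0.0, -0.001, -0.001, -0.0, 0.001, -0.001, 0.001], 'tau': [-0.001, -62.061, -2.187, -24.965, 0.013, 0.012, 0.0], 'tool_pos': [0.264, 0.566, 0.238], 'tool_rot': [-0.681, -3.067, 0.003], 'contact_force': [0.179, -0.029, 0.787], 'wrist_torque': [-0.041, 0.006, -0.008], 'grasp_force': 0.0, 'gripper_width': 0.085}
scene [[448.4, 0.0, 251.5], [0.0, 448.4, 196.1], [0.0, 0.0, 1.0]] [[0.784, 0.393, -0.481, 1.172], [0.621, -0.471, 0.627, -0.946], [0.02, -0.79, -0.613, 0.901], [0.0, 0.0, 0.0, 1.0]]
top [[417.0, 0.0, 258.5], [0.0, 417.0, 190.4], [0.0, 0.0, 1.0]] [[0.0, -0.998, 0.07, 0.434], [-1.0, -0.001, -0.011, -0.086], [0.011, -0.07, -0.997, 1.253], [0.0, 0.0, 0.0, 1.0]]
{'mtx': array([[297.31863964,   0.        , 256.53114335],
       [  0.        , 297.31863964, 191.24435197],
       [  0.        ,   0.        ,   1.        ]]), 'T_tool_cam': array([[-2.37843055e-05, -9.49546236e-01, -3.13627081e-01,
         8.05556950e-02],
       [ 9.99999813e-01,  1.68978124e-04, -5.87439205e-04,
        -2.43212728e-04],
       [ 6.10796801e-04, -3.13627036e-01,  9.49546054e-01,
        -1.34835338e-01],
       [ 0.00000000e+00,  0.00000000e+00,  0.00000000e+00,
         1.00000000e+00]])}
```

View pics/top0b.png

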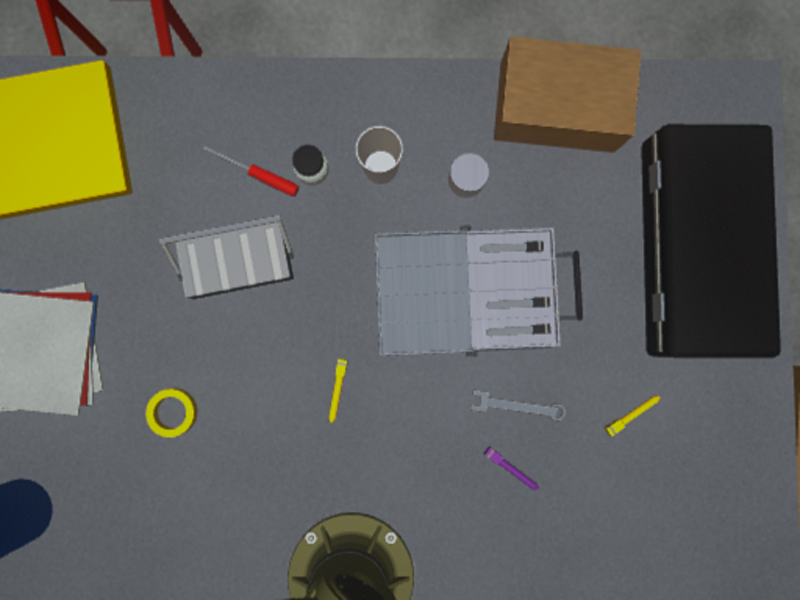

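View pics/scene0.png

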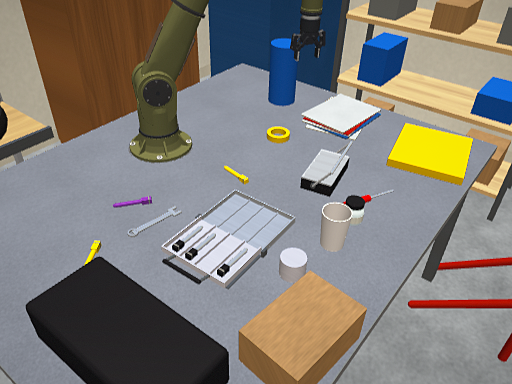

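The top view (800x600) shows the station at about (465,290) with the tray on the right (world -y), the bar at (577,285) and three gauges in it. The case is at (235,258), front facing the robot, with the keeper bar up along (163,240)-(280,218).

```bash
cat > h.py <<'E'
from cell import *
import cv2,numpy as np
from scipy.spatial.transform import Rotation as R
def px2w(n,u,v,d,c=None):
    c=c or camera_info(n);K=c["mtx"];T=c["world_from_camera"]
    return (T@np.array([(u-K[0,2])/K[0,0]*d,(v-K[1,2])/K[1,1]*d,d,1]))[:3]
def px2z(n,u,v,z):
    "intersection of the pixel's ray with height z"
    T=camera_info(n)["world_from_camera"];a=px2w(n,u,v,1.)
    o=T[:3,3];return o+(a-o)*(z-o[2])/(a-o)[2]
def proj(n,P):
    c=camera_info(n);q=np.linalg.inv(c["world_from_camera"])@np.append(P,1);q=c["mtx"]@q[:3];return q[:2]/q[2]
def crop(p,u0,u1,v0,v1,s,f):
    cv2.imwrite(f,cv2.resize(cv2.cvtColor(p,cv2.COLOR_RGB2BGR)[v0:v1,u0:u1],None,fx=s,fy=s,interpolation=cv2.INTER_CUBIC))
E
python3 - <<'E'
from h import *
z=np.load("pics/top0.npz");p=z["p"]
a=cv2.resize(p[140:232,232:377],None,fx=5.5,fy=5.5,interpolation=cv2.INTER_CUBIC)
cv2.imwrite("pics/st.png",cv2.cvtColor(a,cv2.COLOR_RGB2BGR))
crop(p,98,193,132,196,8,"pics/case.png")
E
```

```text
(no output)
```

View pics/st.png

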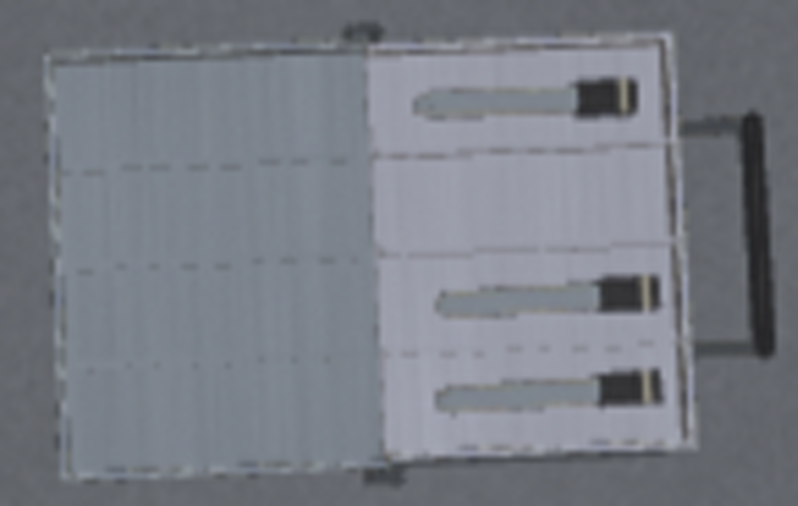

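View pics/case.png

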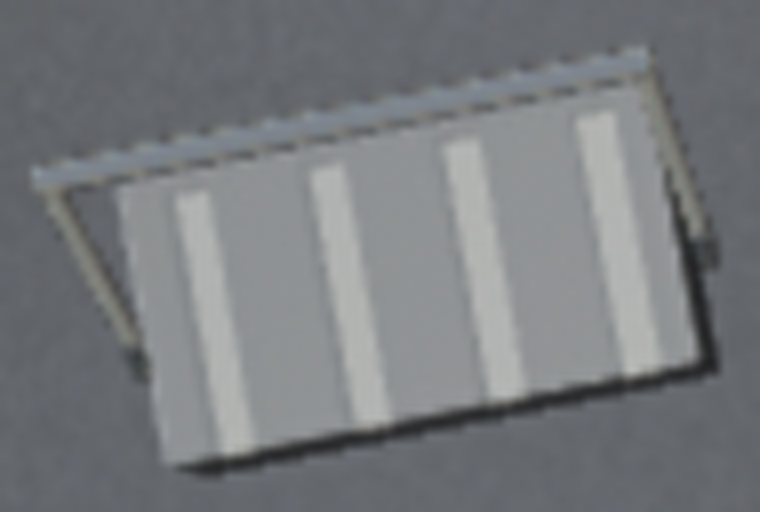

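```bash
python3 - <<'E'
from h import *
S=lambda x,y,z:px2z("top",(x+.5)/5.5-.5+232,(y+.5)/5.5-.5+140,z)
C=lambda x,y,z:px2z("top",(x+.5)/8-.5+98,(y+.5)/8-.5+132,z)
def pr(n,*P):
    for p in P: print(n,np.round(p*1000,1))
    d=P[1]-P[0];print("  mid",np.round((P[0]+P[1])*500,1),"len",np.linalg.norm(d)*1000,"ang",np.degrees(np.arctan2(d[1],d[0])))
pr("bar",S(752,113,.036),S(764,354,.036))
pr("hingeknob",S(363,30,.014),S(384,478,.014))
pr("catchL",S(47,55,.022),S(65,478,.022))
pr("trayR",S(670,37,.03),S(692,447,.03))
pr("casefront",C(165,465,.047),C(700,360,.047))
pr("caseback",C(118,190,.047),C(655,85,.047))
pr("sleeves",C(238,455,.04),C(643,372,.04))
pr("sleeves back",C(192,195,.04),C(595,115,.04))
pr("keeper",C(38,178,.107),C(648,58,.107))
for g in [(607,97),(628,293),(630,388)]: print(np.round(S(*g,.032)*1000,1))
z=np.load("pics/top0.npz")["d"]
for u,v in [(368,191),(369,180),(370,195)]: print(u,v,np.round(px2w("top",u,v,z[v,u])*1000))
for x,y in [(300,300),(420,280),(340,130),(440,110),(238,300)]:
    u=round(x/8+98);v=round(y/8+132);print(np.round(px2w("top",u,v,z[v,u])*1000))
def bar(): pass
E
```

```text
bar [ 609.2 -423.    36. ]
bar [ 479.9 -427.1   36. ]
  mid [ 544.5 -425.1   36. ] len 129.36218451671715 ang -178.1946931591175
hingeknob [ 657.6 -216.7   14. ]
hingeknob [ 413.7 -226.5   14. ]
  mid [ 535.7 -221.6   14. ] len 244.1485174729173 ang -177.69135069777775
catchL [642.1 -44.4  22. ]
catchL [413.8 -54.8  22. ]
  mid [527.9 -49.6  22. ] len 228.56642843441128 ang -177.38686848541906
trayR [ 651.3 -381.    30. ]
trayR [ 430.5 -389.3   30. ]
  mid [ 540.9 -385.2   30. ] len 221.01672061800414 ang -177.83889753239217
casefront [520.1 306.6  47. ]
casefront [558.5 114.2  47. ]
  mid [539.3 210.4  47. ] len 196.2358822172573 ang -78.7121481427286
caseback [620.3 326.1  47. ]
caseback [659.3 131.9  47. ]
  mid [639.8 229.   47. ] len 198.06286040457158 ang -78.63557623388115
sleeves [524.3 282.6  40. ]
sleeves [554.8 136.1  40. ]
  mid [539.6 209.3  40. ] len 149.65702211455266 ang -78.2293619228445
sleeves back [619.6 301.5  40. ]
sleeves back [649.4 154.9  40. ]
  mid [634.5 228.2  40. ] len 149.53353756078099 ang -78.47612201866454
keeper [615.1 333.2 107. ]
keeper [657.6 123.6 107. ]
  mid [636.3 228.4 107. ] len 213.84005290343774 ang -78.55699366090833
[ 618.3 -346.    32. ]
[ 512.6 -355.8   32. ]
[ 461.8 -356.2   32. ]
368 191 [ 518. -420.   39.]
369 180 [ 550. -423.   38.]
370 195 [ 506. -426.   36.]
[578. 257.  46.]
[586. 216.  48.]
[632. 230. 104.]
[657. 221.  -4.]
[577. 279.  50.]
```

```bash
cat >> h.py <<'E'
def plan(pos,yaw,pitch=0,verbose=True):
    "dp, rot in tool axes from the present pose to TCP pos with tool x at yaw (deg), pitched about tool y (deg)"
    s=get_state();p=np.array(s["tool_pos"]);r=R.from_rotvec(s["tool_rot"])
    t=R.from_euler("z",yaw,degrees=True)*R.from_euler("x",180,degrees=True)*R.from_euler("y",pitch,degrees=True)
    print("t",round(s["t"],2),"at",np.round(p,4),"j",np.round(s["joint_pos"],2),"w",round(s["gripper_width"],4),"F",np.round(s["contact_force"],1))
    print("dp",np.round(r.inv().apply(np.array(pos)-p),4).tolist(),"rot",np.round((r.inv()*t).as_rotvec(),4).tolist())
E
python3 - <<'E'
from h import *
plan([.544,-.425,.20],182.2)
E
```

```text
t 0.1 at [0.2643 0.5659 0.2385] j [-1.03  0.51 -0.24  1.5   0.13  1.15 -0.15] w 0.0854 F [-0.6 -1.  -0.3]
dp [-0.6726, -0.7795, 0.0398] rot [-0.0016, -0.0004, -0.4752]
```

Call:
send_rows:
  rot:
    - [0, 0, -0.48]
    - [0, 0, -0.48]
    - [0, 0, -0.48]
    - [0, 0, -0.48]
    - [0, 0, -0.48]
    - [0, 0, -0.48]
    - [0, 0, -0.48]
    - [0, 0, -0.48]
    - [0, 0, -0.48]
    - [0, 0, -0.48]
    - [0, 0, -0.48]
    - [0, 0, -0.48]
    - [0, 0, -0.48]
    - [0, 0, -0.48]
    - [0, 0, -0.48]
    - [0, 0, -0.48]
    - [0, 0, -0.48]
    - [0, 0, -0.48]
    - [0, 0, -0.48]
    - [0, 0, -0.48]
  dp:
    - [-0.673, -0.78, 0.04]
    - [-0.673, -0.78, 0.04]
    - [-0.673, -0.78, 0.04]
    - [-0.673, -0.78, 0.04]
    - [-0.673, -0.78, 0.04]
    - [-0.673, -0.78, 0.04]
    - [-0.673, -0.78, 0.04]
    - [-0.673, -0.78, 0.04]
    - [-0.673, -0.78, 0.04]
    - [-0.673, -0.78, 0.04]
    - [-0.673, -0.78, 0.04]
    - [-0.673, -0.78, 0.04]
    - [-0.673, -0.78, 0.04]
    - [-0.673, -0.78, 0.04]
    - [-0.673, -0.78, 0.04]
    - [-0.673, -0.78, 0.04]
    - [-0.673, -0.78, 0.04]
    - [-0.673, -0.78, 0.04]
    - [-0.673, -0.78, 0.04]
    - [-0.673, -0.78, 0.04]
  hand: [150, 150, 150, 150, 150, 150, 150, 150, 150, 150, 150, 150, 150, 150, 150, 150, 150, 150, 150, 150]

```text
t: 2.6
tool_pos: [0.5446, -0.4236, 0.1996]
tool_rot: [-0.071, 3.141, 0.001]
contact_force: [-0.2, 0.4, 1.1]
gripper_width: 0.0353
grasp_force: 0.0
```

```bash
python3 - <<'E'
from h import *
plan([.544,-.425,.10],182.2)
p,d=get_image("wrist");cv2.imwrite("pics/w1.png",cv2.cvtColor(p,cv2.COLOR_RGB2BGR))
E
```

```text
t 2.6 at [ 0.5446 -0.4236  0.1996] j [ 0.65  0.63 -0.04  1.37  0.02  1.14  2.22] w 0.0353 F [-0.2  0.4  1.1]
dp [0.0006, -0.0015, 0.0996] rot [0.0007, 0.0002, 0.0065]
```

View pics/w1.png

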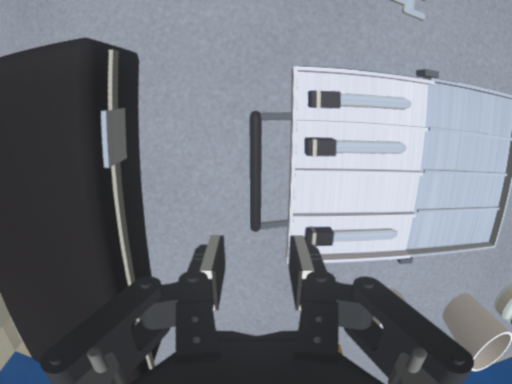

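Wrist view: bar from (256,115) to (255,228), centred between the fingers at columns 210 and 300. Three gauges are in the tray. Next: descend and grip.

Call:
send_rows:
  rot:
    - [0, 0, 0.006]
    - [0, 0, 0.006]
    - [0, 0, 0.006]
    - [0, 0, 0.006]
    - [0, 0, 0.006]
    - [0, 0, 0.006]
    - [0, 0, 0.006]
    - [0, 0, 0.006]
    - [0, 0, 0.006]
    - [0, 0, 0.006]
    - [0, 0, 0.006]
    - [0, 0, 0.006]
    - [0, 0, 0.006]
  dp:
    - [0, -0.001, 0.04]
    - [0, -0.001, 0.08]
    - [0, -0.001, 0.12]
    - [0, -0.001, 0.145]
    - [0, -0.001, 0.16]
    - [0, -0.001, 0.17]
    - [0, -0.001, 0.17]
    - [0, -0.001, 0.17]
    - [0, -0.001, 0.17]
    - [0, -0.001, 0.17]
    - [0, -0.001, 0.17]
    - [0, -0.001, 0.17]
    - [0, -0.001, 0.17]
  hand: [150, 150, 150, 150, 150, 150, 150, 255, 255, 255, 255, 255, 255]

```text
t: 4.28
tool_pos: [0.5448, -0.425, 0.0305]
tool_rot: [-0.06, 3.14, 0.002]
contact_force: [-2.2, 4.4, 6.6]
gripper_width: 0.0098
grasp_force: 58.7
```

Call:
send_rows:
  rot:
    - [0, 0, 0]
    - [0, 0, 0]
    - [0, 0, 0]
    - [0, 0, 0]
    - [0, 0, 0]
    - [0, 0, 0]
    - [0, 0, 0]
    - [0, 0, 0]
    - [0, 0, 0]
    - [0, 0, 0]
    - [0, 0, 0]
    - [0, 0, 0]
    - [0, 0, 0]
    - [0, 0, 0]
    - [0, 0, 0]
    - [0, 0, 0]
    - [0, 0, 0]
    - [0, 0, 0]
    - [0, 0, 0]
    - [0, 0, 0]
  dp:
    - [0, 0.001, -0.01]
    - [0, 0.003, -0.02]
    - [0, 0.005, -0.03]
    - [0, 0.008, -0.04]
    - [0, 0.011, -0.05]
    - [0, 0.015, -0.059]
    - [0, 0.019, -0.068]
    - [0, 0.024, -0.0775]
    - [0, 0.029, -0.086]
    - [0, 0.0345, -0.095]
    - [0, 0.04, -0.103]
    - [0, 0.047, -0.111]
    - [0, 0.0535, -0.119]
    - [0, 0.0605, -0.126]
    - [0, 0.068, -0.133]
    - [0, 0.076, -0.1395]
    - [0, 0.084, -0.1455]
    - [0, 0.0925, -0.1515]
    - [0, 0.101, -0.157]
    - [0, 0.1045, -0.159]
  hand: [255, 255, 255, 255, 255, 255, 255, 255, 255, 255, 255, 255, 255, 255, 255, 255, 255, 255, 255, 255]

```text
t: 6.78
tool_pos: [0.5404, -0.3256, 0.1913]
tool_rot: [-0.054, 3.138, -0.011]
contact_force: [2.4, -6.9, 3.5]
gripper_width: 0.0095
grasp_force: 58.6
```

```bash
python3 - <<'E'
from h import *
plan([.544,-.425,.10],182.2)
p,d=get_image("scene")
crop(p,120,340,130,330,2.7,"pics/s2.png")
p,d=get_image("top");np.savez("pics/top1.npz",p=p,d=d);
crop(p,232,377,140,232,5.5,"pics/t2.png")
E
```

```text
t 6.78 at [ 0.5404 -0.3256  0.1913] j [ 0.52  0.55 -0.03  1.56  0.02  1.03  2.09] w 0.0095 F [ 2.4 -6.9  3.5]
dp [0.0002, -0.0988, 0.092] rot [-0.0071, 0.0033, -0.0039]
```

View pics/s2.png

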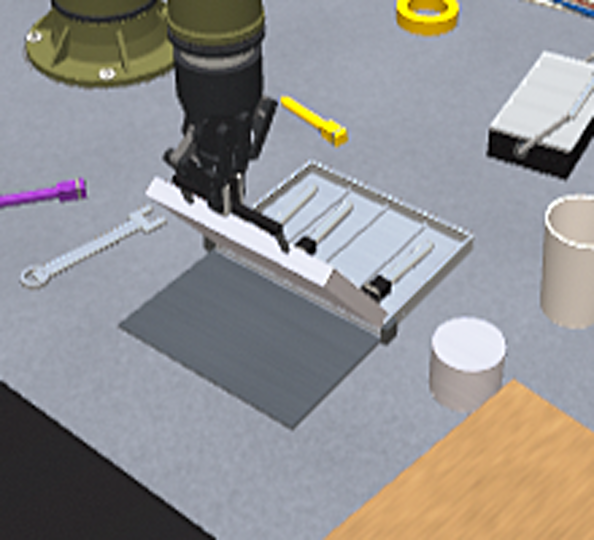

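Tray is up at about 0.95 rad; barrels and heads lie in the catch tray (heads at (305,245) and (375,290) in the crop), the third head being hidden. I wait and check from above.

Call:
send_rows:
  rot:
    - [0, 0, 0]
    - [0, 0, 0]
    - [0, 0, 0]
    - [0, 0, 0]
    - [0, 0, 0]
    - [0, 0, 0]
  dp:
    - [0, 0, 0]
    - [0, 0, 0]
    - [0, 0, 0]
    - [0, 0, 0]
    - [0, 0, 0]
    - [0, 0, 0]
  hand: [255, 255, 255, 255, 255, 255]

```text
t: 7.62
tool_pos: [0.5404, -0.3253, 0.1915]
tool_rot: [-0.054, 3.138, -0.01]
contact_force: [0.9, -4.4, 7.7]
gripper_width: 0.0097
grasp_force: 59.1
```

```bash
python3 - <<'E'
from h import *
a,_=get_image("scene");b,_=get_image("top");w,_=get_image("wrist")
f=lambda p,u0,u1,v0,v1:cv2.resize(p[v0:v1,u0:u1],(400,300),interpolation=cv2.INTER_CUBIC)
m=np.vstack([np.hstack([f(a,180,340,170,290),f(b,225,345,140,230)]),np.hstack([f(w,0,512,0,384),f(w,256,512,0,192)])])
cv2.imwrite("pics/m3.png",cv2.cvtColor(m,cv2.COLOR_RGB2BGR))
H=np.array([.536,-.222,0])
for x in(-.081,-.027,.081):print(np.round(proj("top",H+[x,-.0,.01]),1),np.round(proj("scene",H+[x,0,.01]),1))
E
```

```text
[299.6 212.6] [208.2 223.5]
[299.5 194.5] [221.7 231.2]
[299.3 158.7] [250.5 247.7]
```

View pics/m3.png

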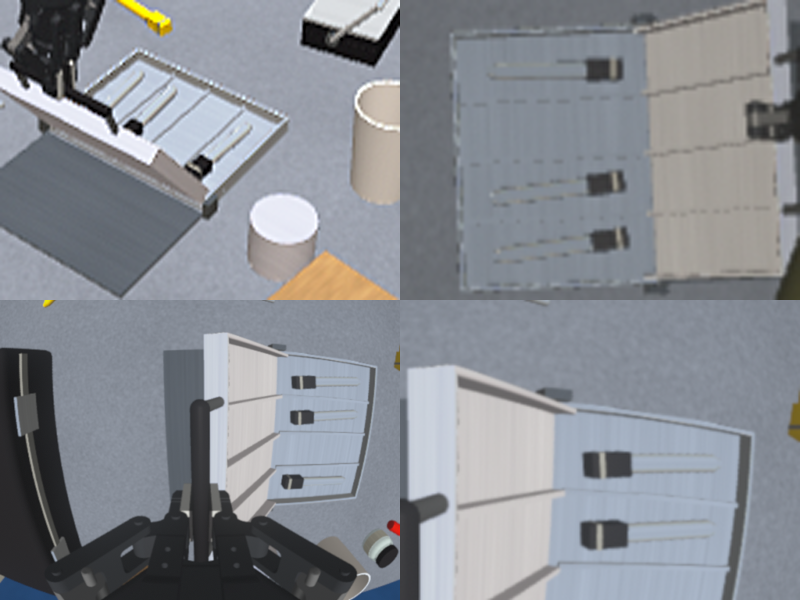

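The top panel shows all three gauges in the catch tray (heads at (605,70), (607,183) and (610,240) in the montage), well past the hinge at column 648. Lowering the tray next.

Call:
send_rows:
  rot:
    - [0, 0, 0]
    - [0, 0, 0]
    - [0, 0, 0]
    - [0, 0, 0]
    - [0, 0, 0]
    - [0, 0, 0]
    - [0, 0, 0]
    - [0, 0, 0]
    - [0, 0, 0]
    - [0, 0, 0]
    - [0, 0, 0]
    - [0, 0, 0]
    - [0, 0, 0]
    - [0, 0, 0]
    - [0, 0, 0]
    - [0, 0, 0]
    - [0, 0, 0]
    - [0, 0, 0]
    - [0, 0, 0]
    - [0, 0, 0]
  dp:
    - [0, -0.0035, 0.002]
    - [0, -0.012, 0.0075]
    - [0, -0.0205, 0.0135]
    - [0, -0.0285, 0.0195]
    - [0, -0.0365, 0.026]
    - [0, -0.044, 0.033]
    - [0, -0.051, 0.04]
    - [0, -0.0575, 0.048]
    - [0, -0.0645, 0.056]
    - [0, -0.07, 0.064]
    - [0, -0.0755, 0.073]
    - [0, -0.0805, 0.0815]
    - [0, -0.0855, 0.091]
    - [0, -0.0895, 0.1]
    - [0, -0.0935, 0.109]
    - [0, -0.0965, 0.119]
    - [0, -0.0995, 0.129]
    - [0, -0.1015, 0.139]
    - [0, -0.1035, 0.149]
    - [0, -0.1045, 0.157]
  hand: [255, 255, 255, 255, 255, 255, 255, 255, 255, 255, 255, 255, 255, 255, 255, 255, 255, 255, 255, 255]

```text
t: 10.28
tool_pos: [0.5447, -0.425, 0.0302]
tool_rot: [0.06, -3.141, -0.003]
contact_force: [1.4, 5.0, 42.2]
gripper_width: 0.0094
grasp_force: 72.3
```

Call:
send_rows:
  rot:
    - [0, 0, 0]
    - [0, 0, 0]
    - [0, 0, 0]
    - [0, 0, 0]
    - [0, 0, 0]
  dp:
    - [0, 0, 0.003]
    - [0, 0, 0.005]
    - [0, 0, 0.006]
    - [0, 0, 0.006]
    - [0, 0, 0.006]
  hand: [255, 255, 255, 255, 255]

```text
t: 10.9
tool_pos: [0.5448, -0.4251, 0.0301]
tool_rot: [-0.059, 3.139, 0.0]
contact_force: [-6.0, 9.7, 40.6]
gripper_width: 0.0093
grasp_force: 70.3
```

Call:
send_rows:
  rot:
    - [0, 0, 0]
    - [0, 0, 0]
    - [0, 0, 0]
    - [0, 0, 0]
    - [0, 0, 0]
    - [0, 0, 0]
    - [0, 0, 0]
    - [0, 0, 0]
    - [0, 0, 0]
    - [0, 0, 0]
    - [0, 0, 0]
  dp:
    - [0, 0, -0.003]
    - [0, 0, -0.003]
    - [0, 0, -0.003]
    - [0, 0, -0.003]
    - [0, 0, -0.01]
    - [0, 0, -0.04]
    - [0, 0, -0.09]
    - [0, 0, -0.14]
    - [0, 0, -0.19]
    - [0, 0.05, -0.21]
    - [0, 0.05, -0.21]
  hand: [140, 140, 140, 140, 140, 140, 140, 140, 140, 140, 140]

```text
t: 12.28
tool_pos: [0.5446, -0.3722, 0.2386]
tool_rot: [-0.066, 3.136, 0.0]
contact_force: [-0.1, 0.1, 0.4]
gripper_width: 0.0383
grasp_force: 0.0
```

```bash
python3 - <<'E'
from h import *
b,d=get_image("top");np.savez("pics/top4.npz",p=b,d=d)
a=cv2.resize(b[140:232,232:377],None,fx=5.5,fy=5.5,interpolation=cv2.INTER_CUBIC)
cv2.imwrite("pics/t4.png",cv2.cvtColor(a,cv2.COLOR_RGB2BGR))
plan([.5,-.19,.20],92.2)
E
```

```text
t 12.32 at [ 0.5434 -0.3744  0.2371] j [ 0.59  0.56 -0.03  1.41  0.02  1.18  2.16] w 0.0389 F [-0.5 -0.2  0.2]
dp [0.036, 0.186, 0.0369] rot [0.0014, 0.0023, 1.5727]
```

View pics/t4.png

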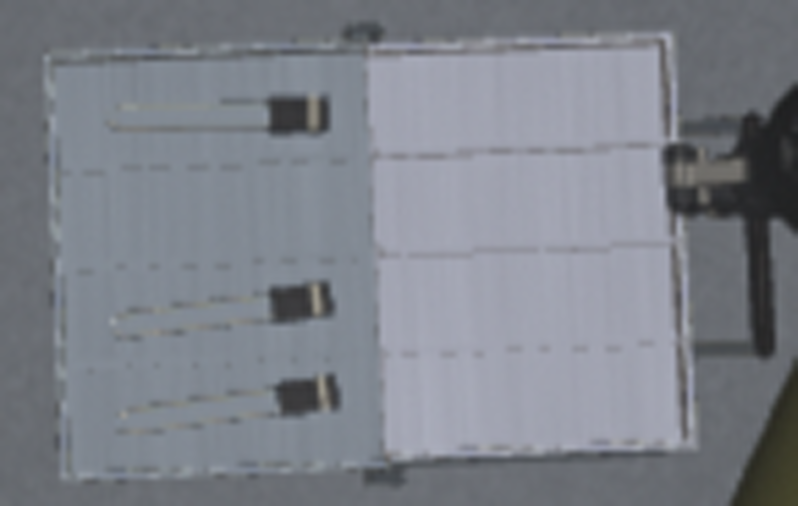

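The tray lies flat. Gauge A has its head at (299,115) and tip at (107,116); B head (301,300), tip (114,328); C head (308,394), tip (121,420).

```bash
python3 - <<'E'
from h import *
S=lambda x,y,z:px2z("top",(x+.5)/5.5-.5+232,(y+.5)/5.5-.5+140,z)
for n,h,t in [("A",(299,115),(107,116)),("B",(301,300),(114,328)),("C",(308,394),(121,420))]:
    a=S(*h,.024);b=S(*t,.013);d=b-a;ang=np.degrees(np.arctan2(d[1],d[0]))
    print(n,np.round(a,4),np.round(b,4),"len",np.linalg.norm(d),"ang",ang);plan([a[0],a[1],.12],ang)
E
```

```text
A [ 0.6093 -0.1807  0.024 ] [ 0.6102 -0.0769  0.013 ] len 0.10442766250704667 ang 89.55088431140979
t 12.32 at [ 0.5434 -0.3744  0.2371] j [ 0.59  0.56 -0.03  1.41  0.02  1.18  2.16] w 0.0389 F [-0.5 -0.2  0.2]
dp [-0.0734, 0.1909, 0.1172] rot [0.0014, 0.0023, 1.6189]
B [ 0.5092 -0.1814  0.024 ] [ 0.4945 -0.0809  0.013 ] len 0.10216997534729572 ang 98.27655689939512
t 12.32 at [ 0.5434 -0.3744  0.2371] j [ 0.59  0.56 -0.03  1.41  0.02  1.18  2.16] w 0.0389 F [-0.5 -0.2  0.2]
dp [0.0267, 0.1943, 0.1169] rot [0.0012, 0.0024, 1.4666]
C [ 0.4587 -0.1849  0.024 ] [ 0.4448 -0.0847  0.013 ] len 0.10175837683814887 ang 97.87724065252051
t 12.32 at [ 0.5434 -0.3744  0.2371] j [ 0.59  0.56 -0.03  1.41  0.02  1.18  2.16] w 0.0389 F [-0.5 -0.2  0.2]
dp [0.0773, 0.1928, 0.1168] rot [0.0012, 0.0024, 1.4736]
```

Call:
send_rows:
  rot:
    - [0, 0, 1.62]
    - [0, 0, 1.62]
    - [0, 0, 1.62]
    - [0, 0, 1.62]
    - [0, 0, 1.62]
    - [0, 0, 1.62]
    - [0, 0, 1.62]
    - [0, 0, 1.62]
    - [0, 0, 1.62]
    - [0, 0, 1.62]
    - [0, 0, 1.62]
    - [0, 0, 1.62]
  dp:
    - [-0.073, 0.191, 0.05]
    - [-0.073, 0.191, 0.117]
    - [-0.073, 0.191, 0.117]
    - [-0.073, 0.191, 0.117]
    - [-0.073, 0.191, 0.117]
    - [-0.073, 0.191, 0.117]
    - [-0.073, 0.191, 0.117]
    - [-0.073, 0.191, 0.117]
    - [-0.073, 0.191, 0.117]
    - [-0.073, 0.191, 0.117]
    - [-0.073, 0.191, 0.117]
    - [-0.073, 0.191, 0.117]
  hand: [150, 150, 150, 150, 150, 150, 150, 150, 150, 150, 150, 150]

```text
t: 13.82
tool_pos: [0.6082, -0.183, 0.1182]
tool_rot: [-2.233, -2.209, 0.0]
contact_force: [-0.7, -0.2, 0.2]
gripper_width: 0.0348
grasp_force: 0.0
```

```bash
python3 - <<'E'
from h import *
plan([.609,-.181,.02],89.6)
p,d=get_image("wrist");cv2.imwrite("pics/w5.png",cv2.cvtColor(p,cv2.COLOR_RGB2BGR))
E
```

```text
t 13.82 at [ 0.6082 -0.183   0.1182] j [ 0.02  0.66  0.4   1.63 -0.31  0.91  0.52] w 0.0348 F [-0.7 -0.2  0.2]
dp [0.002, 0.0008, 0.0982] rot [-0.0002, 0.0, -0.0039]
```

View pics/w5.png

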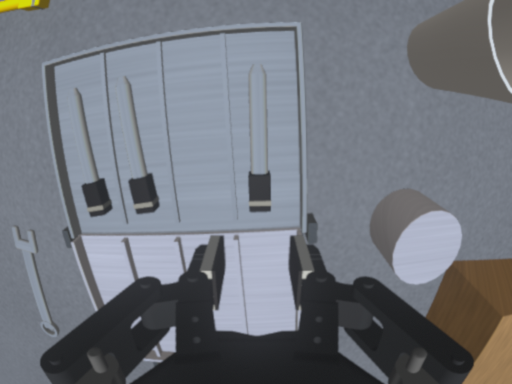

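Wrist view: head A at (260,190), between the fingers (mid column 257); wall at column 300. I narrow the opening and descend.

Call:
send_rows:
  rot:
    - [0, 0, -0.004]
    - [0, 0, -0.004]
    - [0, 0, -0.004]
    - [0, 0, -0.004]
    - [0, 0, -0.004]
    - [0, 0, -0.004]
    - [0, 0, -0.004]
    - [0, 0, -0.004]
    - [0, 0, -0.004]
    - [0, 0, -0.004]
    - [0, 0, -0.004]
    - [0, 0, -0.004]
  dp:
    - [0.002, 0.002, 0.03]
    - [0.002, 0.002, 0.06]
    - [0.002, 0.002, 0.08]
    - [0.002, 0.002, 0.09]
    - [0.002, 0.002, 0.0975]
    - [0.002, 0.002, 0.0975]
    - [0.002, 0.002, 0.0975]
    - [0.002, 0.002, 0.0975]
    - [0.002, 0.002, 0.0975]
    - [0.002, 0.002, 0.0975]
    - [0.002, 0.002, 0.0975]
    - [0.002, 0.002, 0.0975]
  hand: [170, 170, 170, 170, 170, 170, 170, 255, 255, 255, 255, 255]

```text
t: 15.38
tool_pos: [0.6108, -0.1808, 0.0216]
tool_rot: [2.229, 2.212, 0.001]
contact_force: [-1.2, -0.2, 7.2]
gripper_width: 0.0161
grasp_force: 61.1
```

Call:
send_rows:
  rot:
    - [0, 0, 0]
    - [0, 0, 0]
    - [0, 0, 0]
    - [0, 0, 0]
    - [0, 0, 0]
    - [0, 0, 0]
  dp:
    - [0, 0, -0.01]
    - [0, 0, -0.03]
    - [0, 0, -0.06]
    - [0, 0, -0.1]
    - [0, 0, -0.12]
    - [0, 0, -0.12]
  hand: [255, 255, 255, 255, 255, 255]

```text
t: 16.12
tool_pos: [0.611, -0.1811, 0.1427]
tool_rot: [2.228, 2.211, 0.002]
contact_force: [-0.9, 0.4, -1.4]
gripper_width: 0.0159
grasp_force: 60.4
```

```bash
cat >> h.py <<'E'
CY=11.4;EX=np.array([np.cos(np.radians(CY)),np.sin(np.radians(CY)),0]);EY=np.array([-EX[1],EX[0],0])
CO=.549*EX+.0983*EY
def case(x,y,z): return CO+x*EX+y*EY+[0,0,z]
E
python3 - <<'E'
from h import *
print(case(-.115,.025,.1));plan(case(-.115,.025,.1),CY)
E
```

```text
[0.40106654 0.20665072 0.1       ]
t 16.12 at [ 0.611  -0.1811  0.1427] j [ 0.01  0.64  0.41  1.6  -0.29  0.96  0.51] w 0.0159 F [-0.9  0.4 -1.4]
dp [0.386, -0.2132, 0.0416] rot [0.0032, -0.0014, 1.3638]
```

Call:
send_rows:
  rot:
    - [0, 0, 0.1]
    - [0, 0, 0.2]
    - [0, 0, 0.35]
    - [0, 0, 0.5]
    - [0, 0, 0.65]
    - [0, 0, 0.8]
    - [0, 0, 0.95]
    - [0, 0, 1.1]
    - [0, 0, 1.2]
    - [0, 0, 1.3]
    - [0.003, -0.001, 1.364]
    - [0.003, -0.001, 1.364]
    - [0.003, -0.001, 1.364]
    - [0.003, -0.001, 1.364]
  dp:
    - [0.02, -0.01, 0]
    - [0.06, -0.03, 0]
    - [0.11, -0.06, 0]
    - [0.16, -0.09, 0]
    - [0.21, -0.115, 0]
    - [0.26, -0.14, 0]
    - [0.3, -0.17, 0]
    - [0.34, -0.19, 0.01]
    - [0.36, -0.2, 0.02]
    - [0.38, -0.21, 0.03]
    - [0.386, -0.213, 0.04]
    - [0.386, -0.213, 0.0415]
    - [0.386, -0.213, 0.0415]
    - [0.386, -0.213, 0.0415]
  hand: [255, 255, 255, 255, 255, 255, 255, 255, 255, 255, 255, 255, 255, 255]

```text
t: 17.88
tool_pos: [0.4008, 0.2065, 0.0996]
tool_rot: [-3.125, -0.311, 0.003]
contact_force: [0.1, 0.7, 0.4]
gripper_width: 0.0164
grasp_force: 60.4
```

```bash
python3 - <<'E'
from h import *
plan(case(-.115,.025,.0406),CY)
p,d=get_image("wrist");np.savez("pics/w6.npz",p=p,d=d);cv2.imwrite("pics/w6.png",cv2.resize(cv2.cvtColor(p,cv2.COLOR_RGB2BGR),(800,600),interpolation=cv2.INTER_CUBIC))
E
```

```text
t 17.88 at [0.4008 0.2065 0.0996] j [-1.08  0.56  0.82  2.14 -0.64  0.71 -1.19] w 0.0164 F [0.1 0.7 0.4]
dp [0.0004, 0.0, 0.059] rot [-0.0016, 0.002, -0.0005]
```

View pics/w6.png

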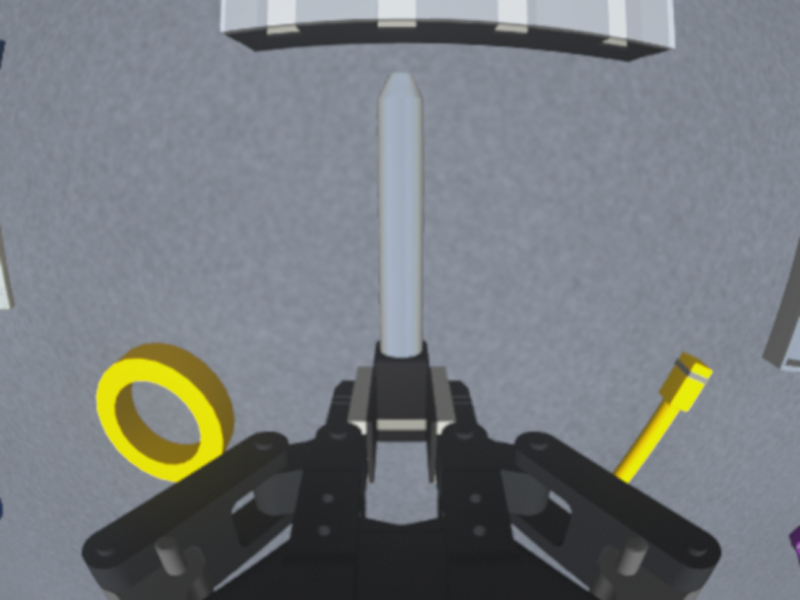

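Wrist view: gauge tip at (401,75), its axis straight along column 401, aimed at the second mouth from the left at (397,22); the mouths' bright edges are at (282,29), (397,22), (511,29), (615,42).

```bash
cat >> h.py <<'E'
def wray(u,v,z,pose=None):
    "world point where wrist pixel ray meets height z"
    c=camera_info("wrist");K=c["mtx"];T=c["T_tool_cam"];s=get_state()
    x,y=u-K[0,2],v-K[1,2];r=np.hypot(x,y);th=r/K[0,0]
    d=np.array([np.sin(th)*x/r,np.sin(th)*y/r,np.cos(th)])
    Rt=R.from_rotvec(s["tool_rot"]);o=Rt.apply(T[:3,3])+s["tool_pos"];d=Rt.apply(T[:3,:3]@d)
    return o+d*(z-o[2])/d[2]
def tocase(P): q=P-CO;return np.round([q@EX*1000,q@EY*1000,P[2]*1000],1)
E
python3 - <<'E'
from h import *
f=lambda x,y,z:wray((x+.5)/1.5625-.5,(y+.5)/1.5625-.5,z)
for x,y in [(282,26),(397,19),(511,26),(615,39)]: print("mouth",tocase(f(x,y,.047)))
for x,y in [(222,30),(675,45)]: print("corner",tocase(f(x,y,.047)))
print("tip",tocase(f(401,75,.092)),"barrel",tocase(f(401,340,.1)),"head", tocase(f(401,380,.102)))
print("TCP",tocase(np.array(get_state()["tool_pos"])))
E
```

```text
mouth [18.9 72.8 47. ]
mouth [19.4 26.4 47. ]
mouth [ 18.4 -19.4  47. ]
mouth [ 18.8 -65.7  47. ]
corner [20.4 99.  47. ]
corner [ 21.8 -96.9  47. ]
tip [-11.8  24.8  92. ] barrel [-93.1  24.8 100. ] head [-106.3   24.9  102. ]
TCP [-115.3   25.    99.6]
```

Call:
send_rows:
  rot:
    - [0, 0.019, 0]
    - [0, 0.019, 0]
    - [0, 0.019, 0]
    - [0, 0.019, 0]
    - [0, 0.019, 0]
    - [0, 0.019, 0]
    - [0, 0.019, 0]
    - [0, 0.019, 0]
    - [0, 0.019, 0]
    - [0, 0.019, 0]
    - [0, 0.019, 0]
    - [0, 0.019, 0]
  dp:
    - [0, -0.001, 0.02]
    - [0, -0.001, 0.045]
    - [0, -0.001, 0.056]
    - [0, -0.001, 0.059]
    - [0, -0.001, 0.059]
    - [0.01, -0.001, 0.059]
    - [0.02, -0.001, 0.059]
    - [0.027, -0.001, 0.059]
    - [0.033, -0.001, 0.059]
    - [0.039, -0.001, 0.059]
    - [0.045, -0.001, 0.059]
    - [0.045, -0.001, 0.059]
  hand: [255, 255, 255, 255, 255, 255, 255, 255, 255, 255, 255, 255]

```text
t: 19.42
tool_pos: [0.4446, 0.217, 0.0401]
tool_rot: [-3.123, -0.311, -0.026]
contact_force: [0.7, -1.0, -0.3]
gripper_width: 0.0158
grasp_force: 60.3
```

```bash
python3 - <<'E'
from h import *
print("TCP",tocase(np.array(get_state()["tool_pos"])));plan(case(.004,.026,.0406),CY)
p,d=get_image("wrist");crop(p,120,390,0,180,2.9,"pics/w7.png")
E
```

```text
TCP [-70.3  26.5  40.1]
t 19.43 at [0.4446 0.217  0.0401] j [-0.95  0.68  0.69  2.1  -0.77  0.61 -1.08] w 0.0158 F [ 0.7 -1.  -0.3]
dp [0.0743, 0.0005, 0.0008] rot [-0.0014, -0.0169, -0.0002]
```

View pics/w7.png

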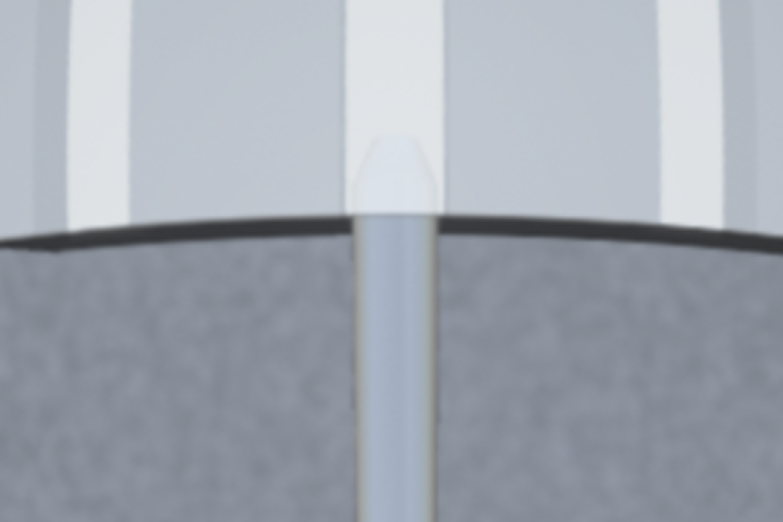

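The tip is inside the clear sleeve, centred (barrel 354-437 within 347-443). I push it home.

Call:
send_rows:
  rot:
    - [0, 0, 0]
    - [0, 0, 0]
    - [0, 0, 0]
    - [0, 0, 0]
    - [0, 0, 0]
    - [0, 0, 0]
    - [0, 0, 0]
    - [0, 0, 0]
    - [0, 0, 0]
    - [0, 0, 0]
  dp:
    - [0.01, 0, 0]
    - [0.02, 0, 0]
    - [0.03, 0, 0]
    - [0.04, 0, 0]
    - [0.05, 0, 0]
    - [0.06, 0, 0]
    - [0.068, 0, 0]
    - [0.071, 0, 0]
    - [0.073, 0, 0]
    - [0.073, 0, 0]
  hand: [255, 255, 255, 255, 255, 255, 255, 255, 255, 255]

```text
t: 20.72
tool_pos: [0.5156, 0.2314, 0.0414]
tool_rot: [-3.123, -0.311, -0.025]
contact_force: [0.7, 0.3, -1.0]
gripper_width: 0.0162
grasp_force: 60.3
```

Call:
send_rows:
  rot:
    - [0, 0, 0]
    - [0, 0, 0]
    - [0, 0, 0]
    - [0, 0, 0]
  dp:
    - [0.001, 0, 0]
    - [0.0025, 0, 0]
    - [0.004, 0, 0]
    - [0.004, 0, 0]
  hand: [255, 255, 255, 255]

```text
t: 21.22
tool_pos: [0.5171, 0.2318, 0.0407]
tool_rot: [-3.123, -0.311, -0.018]
contact_force: [-6.7, -2.1, 0.7]
gripper_width: 0.0162
grasp_force: 60.5
```

```bash
python3 - <<'E'
from h import *
print("TCP",tocase(np.array(get_state()["tool_pos"])));plan(case(.004,.026,.0406),CY)
E
```

```text
TCP [ 3.7 26.7 40.7]
t 21.23 at [0.5171 0.2318 0.0407] j [-0.89  0.76  0.71  1.9  -0.73  0.74 -1.13] w 0.0162 F [-6.7 -2.1  0.7]
dp [0.0003, 0.0007, 0.0002] rot [-0.0021, -0.0114, -0.0001]
```

Call:
send_rows:
  rot:
    - [0, 0, 0]
    - [0, 0, 0]
    - [0, 0, 0]
    - [0, 0, 0]
    - [0, 0, 0]
    - [0, 0, 0]
    - [0, 0, 0]
    - [0, 0, 0]
    - [0, 0, 0]
    - [0, 0, 0]
    - [0, 0, 0]
  dp:
    - [0.002, 0, 0]
    - [0.002, 0, 0]
    - [0.002, 0, 0]
    - [0.002, 0, 0]
    - [0.002, 0, 0]
    - [0.002, 0, 0]
    - [0.0, 0, -0.02]
    - [-0.03, 0, -0.06]
    - [-0.05, 0, -0.11]
    - [-0.06, 0, -0.14]
    - [-0.06, 0, -0.14]
  hand: [255, 255, 165, 165, 165, 165, 165, 165, 165, 165, 165]

```text
t: 22.6
tool_pos: [0.4592, 0.2197, 0.1836]
tool_rot: [-3.12, -0.311, -0.032]
contact_force: [0.9, -0.0, 0.5]
gripper_width: 0.0307
grasp_force: 0.0
```

```bash
sed -i 's/^CO=.*/CO=.549*EX+.0998*EY/' h.py; python3 - <<'E'
from h import *
b,d=get_image("top");p,_=get_image("wrist")
m=np.vstack([cv2.resize(b[140:232,232:377],(570,362),interpolation=cv2.INTER_CUBIC),cv2.resize(p[0:160,100:410],(570,238))])
cv2.imwrite("pics/m8.png",cv2.cvtColor(m,cv2.COLOR_RGB2BGR))
plan([.5092,-.1814,.12],98.2)
E
```

```text
t 22.7 at [0.4586 0.2199 0.181 ] j [-1.1   0.52  0.92  1.91 -0.52  0.94 -1.3 ] w 0.0302 F [ 0.4  0.8 -1. ]
dp [-0.0308, 0.4036, 0.0594] rot [0.0112, -0.0159, -1.5147]
```

View pics/m8.png

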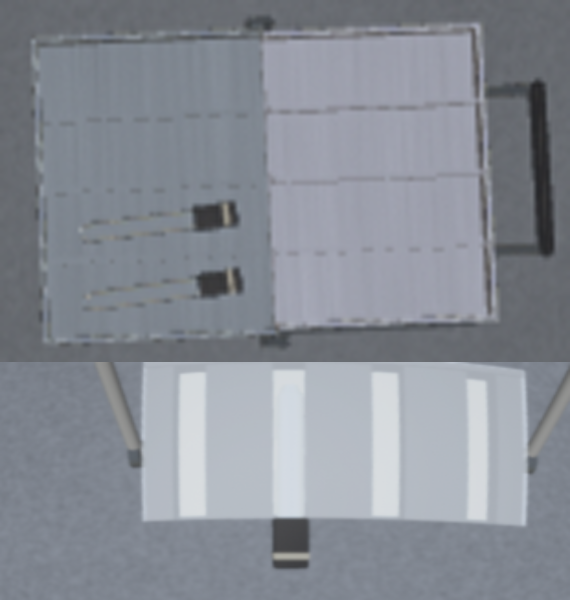

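Gauge A sits home: its head is against the mouth at (291,540) in the lower panel. B (head (215,214) in the upper panel) and C (219,282) are unmoved. B next.

Call:
send_rows:
  rot:
    - [0.011, -0.016, -0.1]
    - [0.011, -0.016, -0.25]
    - [0.011, -0.016, -0.4]
    - [0.011, -0.016, -0.6]
    - [0.011, -0.016, -0.75]
    - [0.011, -0.016, -0.9]
    - [0.011, -0.016, -1.05]
    - [0.011, -0.016, -1.2]
    - [0.011, -0.016, -1.35]
    - [0.011, -0.016, -1.5147]
    - [0.011, -0.016, -1.5147]
    - [0.011, -0.016, -1.5147]
    - [0.011, -0.016, -1.5147]
  dp:
    - [0, 0.03, 0]
    - [0, 0.07, 0]
    - [0, 0.12, 0]
    - [-0.01, 0.17, 0]
    - [-0.01, 0.22, 0]
    - [-0.02, 0.27, 0.01]
    - [-0.02, 0.32, 0.02]
    - [-0.03, 0.36, 0.03]
    - [-0.031, 0.39, 0.05]
    - [-0.031, 0.4035, 0.0595]
    - [-0.031, 0.4035, 0.0595]
    - [-0.031, 0.4035, 0.0595]
    - [-0.031, 0.4035, 0.0595]
  hand: [170, 170, 170, 170, 170, 170, 170, 170, 170, 170, 170, 170, 170]

```text
t: 24.32
tool_pos: [0.509, -0.1807, 0.12]
tool_rot: [2.058, 2.373, -0.002]
contact_force: [0.3, 0.1, -0.0]
gripper_width: 0.0285
grasp_force: 0.0
```

```bash
python3 - <<'E'
from h import *
plan([.5092,-.1814,.021],98.2)
p,d=get_image("wrist")
# black head blob centre
crop(p,120,390,0,270,2.2,"pics/w9.png")
E
```

```text
t 24.32 at [ 0.509  -0.1807  0.12  ] j [ 0.04  0.53  0.39  1.89 -0.28  0.77  0.72] w 0.0285 F [ 0.3  0.1 -0. ]
dp [-0.0006, 0.0001, 0.099] rot [-0.0006, 0.0009, -0.001]
```

View pics/w9.png

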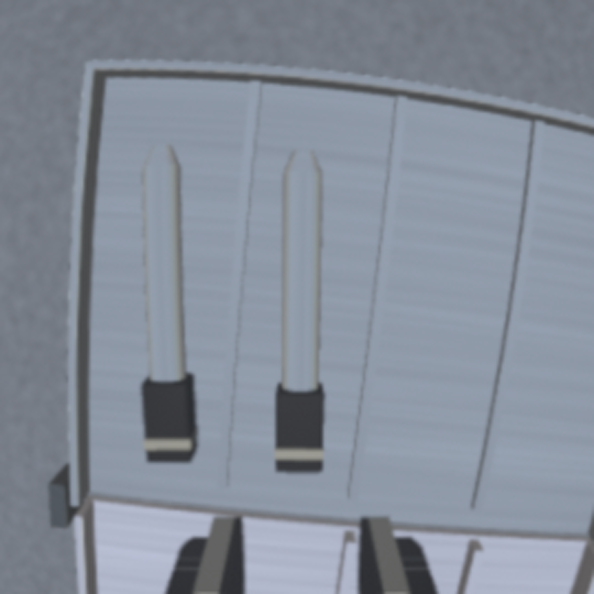

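Gauge B (column 300) is aligned with the finger middle (301). Grasp and lift.

Call:
send_rows:
  rot:
    - [0, 0, 0]
    - [0, 0, 0]
    - [0, 0, 0]
    - [0, 0, 0]
    - [0, 0, 0]
    - [0, 0, 0]
    - [0, 0, 0]
    - [0, 0, 0]
    - [0, 0, 0]
    - [0, 0, 0]
    - [0, 0, 0]
    - [0, 0, 0]
  dp:
    - [0, 0, 0.03]
    - [0, 0, 0.06]
    - [0, 0, 0.08]
    - [0, 0, 0.09]
    - [0, 0, 0.099]
    - [0, 0, 0.099]
    - [0, 0, 0.099]
    - [0, 0, 0.099]
    - [0, 0, 0.099]
    - [0, 0, 0.099]
    - [0, 0, 0.099]
    - [0, 0, 0.099]
  hand: [170, 170, 170, 170, 170, 170, 170, 255, 255, 255, 255, 255]

```text
t: 25.88
tool_pos: [0.5092, -0.1821, 0.0215]
tool_rot: [2.057, 2.373, -0.001]
contact_force: [-0.8, -0.3, 6.3]
gripper_width: 0.0159
grasp_force: 61.1
```

Call:
send_rows:
  rot:
    - [0, 0, 0]
    - [0, 0, 0]
    - [0, 0, 0]
    - [0, 0, 0]
    - [0, 0, 0]
    - [0, 0, 0]
  dp:
    - [0, 0, -0.01]
    - [0, 0, -0.03]
    - [0, 0, -0.06]
    - [0, 0, -0.1]
    - [0, 0, -0.12]
    - [0, 0, -0.12]
  hand: [255, 255, 255, 255, 255, 255]

```text
t: 26.62
tool_pos: [0.5096, -0.1821, 0.1426]
tool_rot: [2.055, 2.372, 0.0]
contact_force: [0.2, 0.7, -0.2]
gripper_width: 0.0164
grasp_force: 60.4
```

```bash
python3 - <<'E'
from h import *
plan(case(-.115,-.025,.10),CY)
E
```

```text
t 26.62 at [ 0.5096 -0.1821  0.1426] j [ 0.02  0.51  0.41  1.86 -0.27  0.82  0.71] w 0.0164 F [ 0.2  0.7 -0.2]
dp [0.3519, -0.0495, 0.0416] rot [0.0037, 0.0003, 1.5145]
```

Call:
send_rows:
  rot:
    - [0, 0, 0.15]
    - [0, 0, 0.3]
    - [0, 0, 0.45]
    - [0, 0, 0.6]
    - [0, 0, 0.75]
    - [0, 0, 0.9]
    - [0, 0, 1.05]
    - [0, 0, 1.2]
    - [0, 0, 1.35]
    - [0, 0, 1.45]
    - [0.004, 0, 1.5145]
    - [0.004, 0, 1.5145]
    - [0.004, 0, 1.5145]
    - [0.004, 0, 1.5145]
  dp:
    - [0.02, 0, 0]
    - [0.06, -0.01, 0]
    - [0.1, -0.01, 0]
    - [0.14, -0.02, 0]
    - [0.18, -0.025, 0]
    - [0.22, -0.03, 0]
    - [0.26, -0.035, 0]
    - [0.3, -0.04, 0.01]
    - [0.33, -0.045, 0.02]
    - [0.345, -0.0495, 0.03]
    - [0.352, -0.0495, 0.04]
    - [0.352, -0.0495, 0.0415]
    - [0.352, -0.0495, 0.0415]
    - [0.352, -0.0495, 0.0415]
  hand: [255, 255, 255, 255, 255, 255, 255, 255, 255, 255, 255, 255, 255, 255]

```text
t: 28.38
tool_pos: [0.41, 0.1591, 0.0992]
tool_rot: [-3.125, -0.312, 0.005]
contact_force: [0.4, 0.2, -0.7]
gripper_width: 0.0161
grasp_force: 60.4
```

```bash
python3 - <<'E'
from h import *
print("TCP",tocase(np.array(get_state()["tool_pos"])));plan(case(-.115,-.025,.0406),CY,1)
E
```

```text
TCP [-115.6  -24.9   99.2]
t 28.38 at [0.41   0.1591 0.0992] j [-0.99  0.56  0.85  2.16 -0.66  0.7  -1.06] w 0.0161 F [ 0.4  0.2 -0.7]
dp [0.0008, 0.0002, 0.0586] rot [-0.0015, 0.0204, -0.0002]
```

Call:
send_rows:
  rot:
    - [0, 0.02, 0]
    - [0, 0.02, 0]
    - [0, 0.02, 0]
    - [0, 0.02, 0]
    - [0, 0.02, 0]
    - [0, 0.02, 0]
    - [0, 0.02, 0]
    - [0, 0.02, 0]
    - [0, 0.02, 0]
    - [0, 0.02, 0]
    - [0, 0.02, 0]
    - [0, 0.02, 0]
  dp:
    - [0, 0, 0.02]
    - [0, 0, 0.045]
    - [0, 0, 0.056]
    - [0, 0, 0.0585]
    - [0, 0, 0.0585]
    - [0.01, 0, 0.0585]
    - [0.02, 0, 0.0585]
    - [0.027, 0, 0.0585]
    - [0.033, 0, 0.0585]
    - [0.039, 0, 0.0585]
    - [0.045, 0, 0.0585]
    - [0.045, 0, 0.0585]
  hand: [255, 255, 255, 255, 255, 255, 255, 255, 255, 255, 255, 255]

```text
t: 29.88
tool_pos: [0.4541, 0.1686, 0.0402]
tool_rot: [-3.123, -0.312, -0.026]
contact_force: [0.0, 0.2, -0.7]
gripper_width: 0.0163
grasp_force: 60.4
```

```bash
python3 - <<'E'
from h import *
print("TCP",tocase(np.array(get_state()["tool_pos"])));plan(case(.004,-.025,.0406),CY,1)
p,d=get_image("wrist");crop(p,120,390,0,180,2.9,"pics/w10.png")
E
```

```text
TCP [-70.5 -24.3  40.2]
t 29.88 at [0.4541 0.1686 0.0402] j [-0.86  0.68  0.71  2.12 -0.79  0.61 -0.95] w 0.0163 F [ 0.   0.2 -0.7]
dp [0.0745, 0.0007, 0.0009] rot [-0.0013, 0.0006, 0.0]
```

View pics/w10.png

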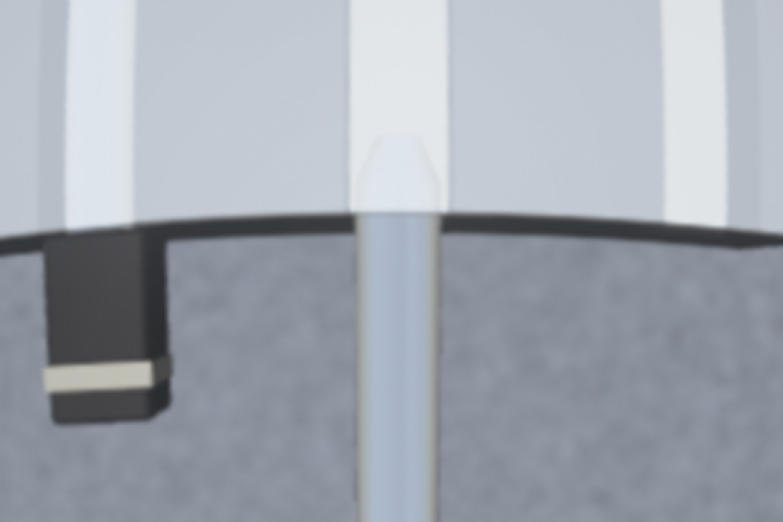

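Tip B is inside its sleeve (barrel 357-440 within 350-448). I push it home with a slight correction.

Call:
send_rows:
  rot:
    - [0, 0, 0]
    - [0, 0, 0]
    - [0, 0, 0]
    - [0, 0, 0]
    - [0, 0, 0]
    - [0, 0, 0]
    - [0, 0, 0]
    - [0, 0, 0]
    - [0, 0, 0]
    - [0, 0, 0]
  dp:
    - [0.01, 0.0005, 0]
    - [0.02, 0.0005, 0]
    - [0.03, 0.0005, 0]
    - [0.04, 0.0005, 0]
    - [0.05, 0.0005, 0]
    - [0.06, 0.0005, 0]
    - [0.068, 0.0005, 0]
    - [0.072, 0.0005, 0]
    - [0.075, 0.0005, 0]
    - [0.076, 0.0005, 0]
  hand: [255, 255, 255, 255, 255, 255, 255, 255, 255, 255]

```text
t: 31.18
tool_pos: [0.5269, 0.1829, 0.0412]
tool_rot: [-3.123, -0.311, -0.021]
contact_force: [-5.2, -1.6, 0.7]
gripper_width: 0.0161
grasp_force: 60.5
```

Call:
send_rows:
  rot:
    - [0, 0, 0]
    - [0, 0, 0]
    - [0, 0, 0]
    - [0, 0, 0]
  dp:
    - [0.001, 0, 0]
    - [0.002, 0, 0]
    - [0.003, 0, 0]
    - [0.003, 0, 0]
  hand: [255, 255, 255, 255]

```text
t: 31.68
tool_pos: [0.527, 0.183, 0.0406]
tool_rot: [-3.123, -0.311, -0.013]
contact_force: [-11.3, -1.7, 2.4]
gripper_width: 0.0161
grasp_force: 60.7
```

```bash
python3 - <<'E'
from h import *
print("TCP",tocase(np.array(get_state()["tool_pos"])));plan(case(.004,-.025,.0406),CY,1)
E
```

```text
TCP [  3.8 -24.6  40.6]
t 31.68 at [0.527  0.183  0.0406] j [-0.82  0.76  0.73  1.93 -0.75  0.74 -1.02] w 0.0161 F [-11.3  -1.7   2.4]
dp [0.0002, 0.0004, -0.0] rot [-0.0026, 0.0087, -0.0003]
```

Home at 11 N. Release.

Call:
send_rows:
  rot:
    - [0, 0, 0]
    - [0, 0, 0]
    - [0, 0, 0]
    - [0, 0, 0]
    - [0, 0, 0]
    - [0, 0, 0]
    - [0, 0, 0]
    - [0, 0, 0]
    - [0, 0, 0]
    - [0, 0, 0]
  dp:
    - [0, 0, 0]
    - [0, 0, 0]
    - [0, 0, 0]
    - [0, 0, 0]
    - [0, 0, 0]
    - [0, 0, -0.02]
    - [-0.03, 0, -0.06]
    - [-0.05, 0, -0.11]
    - [-0.06, 0, -0.14]
    - [-0.06, 0, -0.14]
  hand: [255, 165, 165, 165, 165, 165, 165, 165, 165, 165]

```text
t: 32.92
tool_pos: [0.4708, 0.1713, 0.1826]
tool_rot: [-3.121, -0.312, -0.031]
contact_force: [-0.0, 0.8, -0.4]
gripper_width: 0.0305
grasp_force: 0.0
```

```bash
python3 - <<'E'
from h import *
b,d=get_image("top");c,_=get_image("wrist")
m=np.vstack([cv2.resize(b[140:232,232:377],(798,506),interpolation=cv2.INTER_CUBIC)])
cv2.imwrite("pics/m11.png",cv2.cvtColor(m,cv2.COLOR_RGB2BGR))
# compare with earlier picture to see if C moved
e=np.load("pics/top4.npz")["p"];q=cv2.absdiff(e,b)[200:226,250:300].max();print("max diff at C",q)
cv2.imwrite("pics/w11.png",cv2.cvtColor(c,cv2.COLOR_RGB2BGR))
plan([.4587,-.1849,.12],97.9)
E
```

```text
max diff at C 34
t 33.02 at [0.4702 0.1716 0.1804] j [-1.02  0.52  0.95  1.93 -0.53  0.94 -1.19] w 0.0302 F [0.7 1.3 0.2]
dp [-0.083, 0.3473, 0.0582] rot [0.0112, -0.0153, -1.5089]
```

C has not moved (maximum difference 34, noise level). I go to C.

Call:
send_rows:
  rot:
    - [0.011, -0.016, -0.1]
    - [0.011, -0.016, -0.25]
    - [0.011, -0.016, -0.4]
    - [0.011, -0.016, -0.6]
    - [0.011, -0.016, -0.75]
    - [0.011, -0.016, -0.9]
    - [0.011, -0.016, -1.05]
    - [0.011, -0.016, -1.2]
    - [0.011, -0.016, -1.35]
    - [0.011, -0.015, -1.509]
    - [0.011, -0.015, -1.509]
    - [0.011, -0.015, -1.509]
    - [0.011, -0.015, -1.509]
  dp:
    - [-0.01, 0.03, 0]
    - [-0.02, 0.07, 0]
    - [-0.03, 0.12, 0]
    - [-0.04, 0.16, 0]
    - [-0.05, 0.2, 0]
    - [-0.06, 0.24, 0.01]
    - [-0.07, 0.28, 0.02]
    - [-0.08, 0.32, 0.03]
    - [-0.083, 0.34, 0.05]
    - [-0.083, 0.3475, 0.058]
    - [-0.083, 0.3475, 0.058]
    - [-0.083, 0.3475, 0.058]
    - [-0.083, 0.3475, 0.058]
  hand: [170, 170, 170, 170, 170, 170, 170, 170, 170, 170, 170, 170, 170]

```text
t: 34.65
tool_pos: [0.4586, -0.185, 0.1207]
tool_rot: [2.065, 2.367, -0.001]
contact_force: [-0.6, 0.4, -0.4]
gripper_width: 0.0287
grasp_force: 0.0
```

```bash
python3 - <<'E'
from h import *
plan([.4587,-.1849,.021],97.9)
p,d=get_image("wrist")
crop(p,120,390,0,270,2.2,"pics/w12.png")
E
```

```text
t 34.65 at [ 0.4586 -0.185   0.1207] j [ 0.04  0.48  0.42  2.   -0.29  0.72  0.78] w 0.0287 F [-0.6  0.4 -0.4]
dp [0.0001, 0.0001, 0.0997] rot [-0.0, 0.0005, -0.0016]
```

View pics/w12.png

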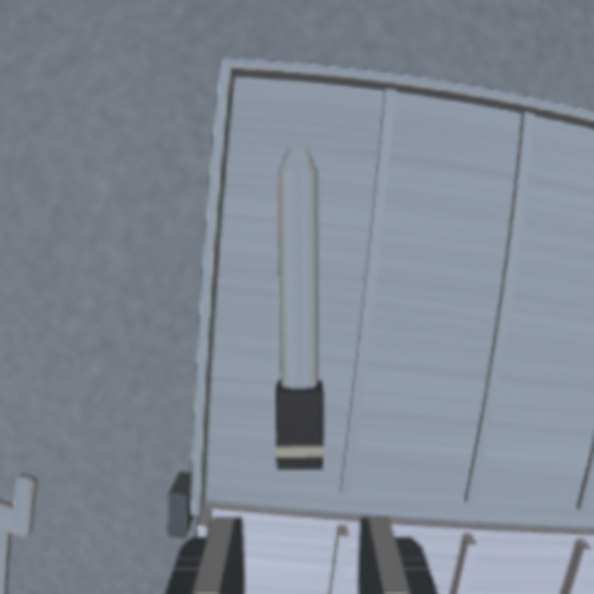

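C (column 300) is aligned and the wall clears the left finger. Grasp and lift.

Call:
send_rows:
  rot:
    - [0, 0, 0]
    - [0, 0, 0]
    - [0, 0, 0]
    - [0, 0, 0]
    - [0, 0, 0]
    - [0, 0, 0]
    - [0, 0, 0]
    - [0, 0, 0]
    - [0, 0, 0]
    - [0, 0, 0]
    - [0, 0, 0]
    - [0, 0, 0]
  dp:
    - [0, 0, 0.03]
    - [0, 0, 0.06]
    - [0, 0, 0.08]
    - [0, 0, 0.09]
    - [0, 0, 0.0995]
    - [0, 0, 0.0995]
    - [0, 0, 0.0995]
    - [0, 0, 0.0995]
    - [0, 0, 0.0995]
    - [0, 0, 0.0995]
    - [0, 0, 0.0995]
    - [0, 0, 0.0995]
  hand: [170, 170, 170, 170, 170, 170, 170, 255, 255, 255, 255, 255]

```text
t: 36.2
tool_pos: [0.4588, -0.1859, 0.0218]
tool_rot: [2.063, 2.367, 0.0]
contact_force: [0.1, 0.7, 5.8]
gripper_width: 0.0162
grasp_force: 61.0
```

Call:
send_rows:
  rot:
    - [0, 0, 0]
    - [0, 0, 0]
    - [0, 0, 0]
    - [0, 0, 0]
    - [0, 0, 0]
    - [0, 0, 0]
  dp:
    - [0, 0, -0.01]
    - [0, 0, -0.03]
    - [0, 0, -0.06]
    - [0, 0, -0.1]
    - [0, 0, -0.12]
    - [0, 0, -0.12]
  hand: [255, 255, 255, 255, 255, 255]

```text
t: 36.95
tool_pos: [0.4592, -0.1859, 0.1429]
tool_rot: [2.062, 2.366, 0.002]
contact_force: [0.5, 0.1, -0.4]
gripper_width: 0.0159
grasp_force: 60.3
```

```bash
python3 - <<'E'
from h import *
plan(case(-.115,-.075,.10),CY)
E
```

```text
t 36.95 at [ 0.4592 -0.1859  0.1429] j [ 0.02  0.45  0.45  1.98 -0.28  0.77  0.77] w 0.0159 F [ 0.5  0.1 -0.4]
dp [0.2985, 0.0021, 0.0423] rot [0.0039, -0.0008, 1.5091]
```

Call:
send_rows:
  rot:
    - [0, 0, 0.15]
    - [0, 0, 0.3]
    - [0, 0, 0.45]
    - [0, 0, 0.6]
    - [0, 0, 0.75]
    - [0, 0, 0.9]
    - [0, 0, 1.05]
    - [0, 0, 1.2]
    - [0, 0, 1.35]
    - [0, 0, 1.45]
    - [0.004, -0.001, 1.509]
    - [0.004, -0.001, 1.509]
    - [0.004, -0.001, 1.509]
    - [0.004, -0.001, 1.509]
  dp:
    - [0.02, 0, 0]
    - [0.05, 0, 0]
    - [0.08, 0, 0]
    - [0.11, 0, 0]
    - [0.15, 0, 0]
    - [0.19, 0, 0]
    - [0.22, 0, 0]
    - [0.25, 0, 0.01]
    - [0.28, 0, 0.02]
    - [0.295, 0.002, 0.03]
    - [0.2985, 0.002, 0.04]
    - [0.2985, 0.002, 0.042]
    - [0.2985, 0.002, 0.042]
    - [0.2985, 0.002, 0.042]
  hand: [255, 255, 255, 255, 255, 255, 255, 255, 255, 255, 255, 255, 255, 255]

```text
t: 38.7
tool_pos: [0.4198, 0.1096, 0.0993]
tool_rot: [-3.125, -0.311, 0.004]
contact_force: [0.1, -0.0, -1.0]
gripper_width: 0.0158
grasp_force: 60.3
```

```bash
python3 - <<'E'
from h import *
print("TCP",tocase(np.array(get_state()["tool_pos"])));plan(case(-.115,-.075,.0406),CY,1)
E
```

```text
TCP [-115.8  -75.3   99.3]
t 38.7 at [0.4198 0.1096 0.0993] j [-0.89  0.56  0.87  2.18 -0.67  0.71 -0.93] w 0.0158 F [ 0.1 -0.  -1. ]
dp [0.0009, -0.0002, 0.0587] rot [-0.0016, 0.0201, -0.0006]
```

Call:
send_rows:
  rot:
    - [0, 0.02, 0]
    - [0, 0.02, 0]
    - [0, 0.02, 0]
    - [0, 0.02, 0]
    - [0, 0.02, 0]
    - [0, 0.02, 0]
    - [0, 0.02, 0]
    - [0, 0.02, 0]
    - [0, 0.02, 0]
    - [0, 0.02, 0]
    - [0, 0.02, 0]
    - [0, 0.02, 0]
  dp:
    - [0, 0, 0.02]
    - [0, 0, 0.045]
    - [0, 0, 0.056]
    - [0, 0, 0.0585]
    - [0, 0, 0.0585]
    - [0.01, 0, 0.0585]
    - [0.02, 0, 0.0585]
    - [0.027, 0, 0.0585]
    - [0.033, 0, 0.0585]
    - [0.039, 0, 0.0585]
    - [0.045, 0, 0.0585]
    - [0.045, 0, 0.0585]
  hand: [255, 255, 255, 255, 255, 255, 255, 255, 255, 255, 255, 255]

```text
t: 40.2
tool_pos: [0.4639, 0.1193, 0.0403]
tool_rot: [-3.123, -0.312, -0.026]
contact_force: [0.1, -0.0, -0.4]
gripper_width: 0.0162
grasp_force: 60.3
```

```bash
python3 - <<'E'
from h import *
print("TCP",tocase(np.array(get_state()["tool_pos"])));plan(case(.004,-.075,.0406),CY,1)
p,d=get_image("wrist");crop(p,120,390,0,180,2.9,"pics/w13.png")
E
```

```text
TCP [-70.6 -74.5  40.3]
t 40.2 at [0.4639 0.1193 0.0403] j [-0.77  0.68  0.73  2.14 -0.82  0.61 -0.82] w 0.0162 F [ 0.1 -0.  -0.4]
dp [0.0746, 0.0005, 0.001] rot [-0.0012, 0.0004, 0.0001]
```

View pics/w13.png

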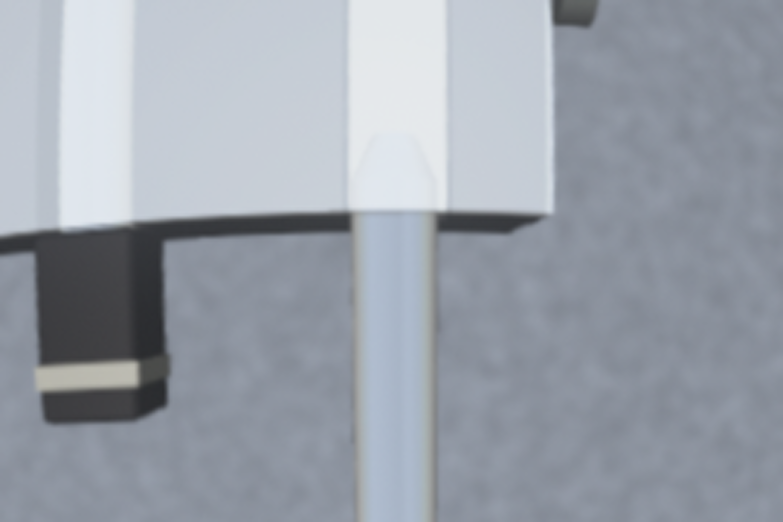

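Tip C is inside its sleeve (barrel 354-436 within 348-447). I've now viewed 16 pictures, over the limit of 14. I will view no more and check by numbers from here on. Pushing C home.

Call:
send_rows:
  rot:
    - [0, 0, 0]
    - [0, 0, 0]
    - [0, 0, 0]
    - [0, 0, 0]
    - [0, 0, 0]
    - [0, 0, 0]
    - [0, 0, 0]
    - [0, 0, 0]
    - [0, 0, 0]
    - [0, 0, 0]
  dp:
    - [0.01, 0.0005, 0]
    - [0.02, 0.0005, 0]
    - [0.03, 0.0005, 0]
    - [0.04, 0.0005, 0]
    - [0.05, 0.0005, 0]
    - [0.06, 0.0005, 0]
    - [0.068, 0.0005, 0]
    - [0.072, 0.0005, 0]
    - [0.075, 0.0005, 0]
    - [0.076, 0.0005, 0]
  hand: [255, 255, 255, 255, 255, 255, 255, 255, 255, 255]

```text
t: 41.5
tool_pos: [0.5366, 0.1336, 0.0413]
tool_rot: [-3.123, -0.311, -0.021]
contact_force: [-5.4, -0.9, -0.3]
gripper_width: 0.0162
grasp_force: 60.4
```

Call:
send_rows:
  rot:
    - [0, 0, 0]
    - [0, 0, 0]
    - [0, 0, 0]
    - [0, 0, 0]
  dp:
    - [0.001, 0, 0]
    - [0.002, 0, 0]
    - [0.003, 0, 0]
    - [0.003, 0, 0]
  hand: [255, 255, 255, 255]

```text
t: 42.0
tool_pos: [0.5367, 0.1337, 0.0407]
tool_rot: [-3.122, -0.31, -0.013]
contact_force: [-10.8, -2.9, 3.0]
gripper_width: 0.0162
grasp_force: 60.6
```

```bash
python3 - <<'E'
from h import *
print("TCP",tocase(np.array(get_state()["tool_pos"])));plan(case(.004,-.075,.0406),CY,1)
E
```

```text
TCP [  3.5 -74.8  40.7]
t 42.0 at [0.5367 0.1337 0.0407] j [-0.74  0.76  0.75  1.94 -0.77  0.75 -0.9 ] w 0.0162 F [-10.8  -2.9   3. ]
dp [0.0005, 0.0002, 0.0001] rot [-0.0028, 0.0086, -0.0008]
```

Call:
send_rows:
  rot:
    - [0, 0, 0]
    - [0, 0, 0]
    - [0, 0, 0]
    - [0, 0, 0]
    - [0, 0, 0]
    - [0, 0, 0]
    - [0, 0, 0]
    - [0, 0, 0]
    - [0, 0, 0]
    - [0, 0, 0]
  dp:
    - [0, 0, 0]
    - [0, 0, 0]
    - [0, 0, 0]
    - [0, 0, 0]
    - [0, 0, 0]
    - [0, 0, -0.02]
    - [-0.03, 0, -0.06]
    - [-0.04, 0, -0.11]
    - [-0.05, 0, -0.16]
    - [-0.05, 0, -0.19]
  hand: [255, 165, 165, 165, 165, 165, 255, 255, 255, 255]

```text
t: 43.25
tool_pos: [0.4889, 0.1232, 0.2332]
tool_rot: [-3.122, -0.311, -0.029]
contact_force: [0.3, 1.1, -0.4]
gripper_width: -0.0002
grasp_force: 0.0
```

```bash
python3 - <<'E'
from h import *
b,d=get_image("wrist");t,dt=get_image("top");np.savez("pics/top14.npz",p=t,d=dt)
# heads in the wrist picture: dark blobs at head-top height, in the case frame
g=cv2.cvtColor(b,cv2.COLOR_RGB2GRAY)
n,l,st,ce=cv2.connectedComponentsWithStats((g<75).astype(np.uint8))
for i in range(1,n):
    if 60<st[i,4]<4000: print(st[i],tocase(wray(*ce[i],.043)))
# keeper bar height and place from the depth picture
P=[]
for x in range(180,600,15):
    u=98+x/8;v=132+(178-(x-38)*120/610)/8
    for k in range(-3,4):
        uu,vv=round(u),round(v)+k;q=px2w("top",uu,vv,dt[vv,uu])
        if q[2]>.07:P.append(tocase(q))
print("bar pts",len(P),np.median(P,axis=0),np.array(P)[:,0].min(),np.array(P)[:,0].max())
plan(case(.155,0,.2),CY)
E
```

```text
[ 19 102   5  70 111] [ 18.4 253.6  43. ]
[249 115  16  17 259] [ 11.6 -76.   43. ]
[163 117  16  19 258] [10.8 21.2 43. ]
[204 116  16  17 259] [ 10.8 -26.1  43. ]
[  0 273  20  57 710] [-291.6  411.8   43. ]
[  0 373  10  11  76] [-628.4  649.9   43. ]
bar pts 104 [119.7  -15.95 104.15] 115.1 125.1
t 43.35 at [0.4905 0.1234 0.234 ] j [-0.97  0.48  1.03  1.84 -0.48  1.06 -1.13] w 0.0002 F [-0.7  0.   0.4]
dp [0.198, -0.0757, 0.0386] rot [-0.0024, -0.0224, 0.0]
```

All three heads line up at the front (dark part x = 10.8 to 11.6 mm), and the keeper bar is at x = 120, z about 100 mm as expected. I go behind the bar with shut fingers.

Call:
send_rows:
  rot:
    - [0, -0.022, 0]
    - [0, -0.022, 0]
    - [0, -0.022, 0]
    - [0, -0.022, 0]
    - [0, -0.022, 0]
    - [0, -0.022, 0]
    - [0, -0.022, 0]
    - [0, -0.022, 0]
    - [0, -0.022, 0]
    - [0, -0.022, 0]
    - [0, -0.022, 0]
  dp:
    - [0.04, -0.015, 0]
    - [0.09, -0.035, 0]
    - [0.14, -0.055, 0]
    - [0.18, -0.07, 0.01]
    - [0.198, -0.076, 0.03]
    - [0.198, -0.076, 0.05]
    - [0.198, -0.076, 0.08]
    - [0.198, -0.076, 0.11]
    - [0.198, -0.076, 0.135]
    - [0.198, -0.076, 0.146]
    - [0.198, -0.076, 0.146]
  hand: [255, 255, 255, 255, 255, 255, 255, 255, 255, 255, 255]

```text
t: 44.72
tool_pos: [0.6696, 0.2376, 0.0876]
tool_rot: [-3.126, -0.311, 0.011]
contact_force: [-1.0, -0.1, 0.2]
gripper_width: 0.0
grasp_force: 0.0
```

```bash
python3 - <<'E'
from h import *
print("TCP",tocase(np.array(get_state()["tool_pos"])));plan(case(.02,0,.088),CY)
E
```

```text
TCP [154.4   0.7  87.6]
t 44.73 at [0.6696 0.2376 0.0876] j [-0.77  0.91  0.83  1.43 -0.71  1.12 -1.19] w 0.0 F [-1.  -0.1  0.2]
dp [-0.1344, 0.0008, 0.0005] rot [-0.0012, 0.0067, -0.0004]
```

Call:
send_rows:
  rot:
    - [0, 0, 0]
    - [0, 0, 0]
    - [0, 0, 0]
    - [0, 0, 0]
    - [0, 0, 0]
    - [0, 0, 0]
    - [0, 0, 0]
    - [0, 0, 0]
    - [0, 0, 0]
    - [0, 0, 0]
    - [0, 0, 0]
    - [0, 0, 0]
    - [0, 0, 0]
    - [0, 0, 0]
    - [0, 0, 0]
    - [0, 0, 0]
    - [0, 0, 0]
    - [0, 0, 0]
  dp:
    - [-0.007, 0, 0]
    - [-0.014, 0, 0]
    - [-0.021, 0, 0]
    - [-0.029, 0, 0]
    - [-0.037, 0, 0]
    - [-0.045, 0, 0]
    - [-0.053, 0, 0]
    - [-0.061, 0, 0]
    - [-0.069, 0, 0]
    - [-0.077, 0, 0]
    - [-0.085, 0, 0]
    - [-0.093, 0, 0]
    - [-0.101, 0, 0]
    - [-0.109, 0, 0]
    - [-0.117, 0, 0]
    - [-0.125, 0, 0]
    - [-0.132, 0, 0]
    - [-0.132, 0, 0]
  hand: [255, 255, 255, 255, 255, 255, 255, 255, 255, 255, 255, 255, 255, 255, 255, 255, 255, 255]

```text
t: 46.98
tool_pos: [0.5401, 0.2118, 0.089]
tool_rot: [-3.125, -0.312, 0.01]
contact_force: [1.0, -0.3, -0.6]
gripper_width: -0.0
grasp_force: 0.5
```

Call:
send_rows:
  rot:
    - [0, 0, 0]
    - [0, 0, 0]
    - [0, 0, 0]
    - [0, 0, 0]
    - [0, 0, 0]
  dp:
    - [0.01, 0, 0]
    - [0.01, 0, -0.03]
    - [0.01, 0, -0.08]
    - [-0.01, 0, -0.12]
    - [-0.01, 0, -0.12]
  hand: [255, 255, 255, 255, 255]

```text
t: 47.6
tool_pos: [0.5327, 0.2092, 0.2121]
tool_rot: [-3.124, -0.311, 0.003]
contact_force: [-0.8, 0.4, 0.0]
gripper_width: -0.0
grasp_force: 0.0
```

```bash
python3 - <<'E'
from h import *
print("TCP",tocase(np.array(get_state()["tool_pos"])))
t,d=get_image("scene");c=camera_info("scene")
# points above the case, clear of the tool: the keeper bar in the case frame
v,u=np.mgrid[0:384,0:512];K=c["mtx"];T=c["world_from_camera"]
W=np.stack([(u-K[0,2])/K[0,0]*d,(v-K[1,2])/K[1,1]*d,d],-1)@T[:3,:3].T+T[:3,3]
q=W-CO;x=q@EX;y=q@EY;z=W[...,2]
m=(abs(x)<.15)&(abs(y)<.11)&(abs(y)>.06)&(z>.06)&(z<.14)
ym=m&(abs(y)<.095)
print(ym.sum(),np.median(np.c_[x[ym],z[ym]],axis=0),np.ptp(x[ym]) if ym.any() else 0)
plan(case(-.003,0,.125),CY)
E
```

```text
TCP [ 14.5   0.  212.1]
34 [0.01200656 0.10106882] 0.010050474752859063
t 47.65 at [0.5322 0.2099 0.2102] j [-0.99  0.62  0.98  1.69 -0.56  1.14 -1.22] w 0.0001 F [-0.   0.3 -0.6]
dp [-0.0169, 0.0009, 0.0853] rot [-0.0024, 0.0037, 0.0001]
```

The bar centre is at about (11, 100) mm, past vertical. I press it down from above along its arc.

Call:
send_rows:
  rot:
    - [0, 0, 0]
    - [0, 0, 0]
    - [0, 0, 0]
    - [0, 0, 0]
    - [0, 0, 0]
    - [0, 0, 0]
    - [0, 0, 0]
    - [0, 0, 0]
    - [0, 0, 0]
    - [0, 0, 0]
    - [0, 0, 0]
    - [0, 0, 0]
    - [0, 0, 0]
    - [0, 0, 0]
    - [0, 0, 0]
  dp:
    - [-0.01, 0.001, 0.03]
    - [-0.012, 0.001, 0.07]
    - [-0.012, 0.001, 0.09]
    - [-0.014, 0.001, 0.1]
    - [-0.0175, 0.001, 0.1095]
    - [-0.022, 0.001, 0.116]
    - [-0.0265, 0.001, 0.1225]
    - [-0.03, 0.001, 0.1295]
    - [-0.033, 0.001, 0.1365]
    - [-0.035, 0.001, 0.1425]
    - [-0.0365, 0.001, 0.1485]
    - [-0.038, 0.001, 0.154]
    - [-0.038, 0.001, 0.1575]
    - [-0.038, 0.001, 0.1595]
    - [-0.038, 0.001, 0.1595]
  hand: [255, 255, 255, 255, 255, 255, 255, 255, 255, 255, 255, 255, 255, 255, 255]

```text
t: 49.52
tool_pos: [0.4941, 0.2014, 0.0522]
tool_rot: [-3.122, -0.311, 0.007]
contact_force: [-9.8, -1.1, 32.0]
gripper_width: 0.0003
grasp_force: 16.1
```

```bash
python3 - <<'E'
from h import *
print("TCP",tocase(np.array(get_state()["tool_pos"])));plan(case(-.024,0,.05),CY)
E
```

```text
TCP [-24.8  -0.1  52.2]
t 49.52 at [0.4941 0.2014 0.0522] j [-0.92  0.74  0.8   1.97 -0.78  0.77 -1.02] w 0.0003 F [-9.8 -1.1 32. ]
dp [0.0008, -0.0001, 0.0022] rot [-0.0042, 0.0038, -0.0006]
```

Against its stop at 32 N and the expected height. I retreat and verify numerically.

Call:
send_rows:
  rot:
    - [0, 0, 0]
    - [0, 0, 0]
    - [0, 0, 0]
    - [0, 0, 0]
    - [0, 0, 0]
    - [0, 0, 0]
    - [0, 0, 0]
  dp:
    - [0, 0, -0.01]
    - [0, 0, -0.05]
    - [0, 0, -0.1]
    - [0, 0, -0.15]
    - [0, 0, -0.19]
    - [-0.04, 0, -0.2]
    - [-0.04, 0, -0.2]
  hand: [255, 255, 255, 255, 255, 255, 255]

```text
t: 50.4
tool_pos: [0.4544, 0.1932, 0.2507]
tool_rot: [-3.123, -0.312, 0.008]
contact_force: [1.4, 0.1, -0.1]
gripper_width: -0.0002
grasp_force: 0.0
```

```bash
python3 - <<'E'
from h import *
print("TCP",tocase(np.array(get_state()["tool_pos"])))
b,_=get_image("wrist")
t,d=get_image("scene");c=camera_info("scene")
v,u=np.mgrid[0:384,0:512];K=c["mtx"];T=c["world_from_camera"]
W=np.stack([(u-K[0,2])/K[0,0]*d,(v-K[1,2])/K[1,1]*d,d],-1)@T[:3,:3].T+T[:3,3]
q=W-CO;x=q@EX;y=q@EY;z=W[...,2]
m=(x>-.04)&(x<-.014)&(abs(y)<.1)&(z>.03)&(z<.14)
print("bar",m.sum(),np.median(x[m]),np.median(z[m]),np.percentile(z[m],95),"above case",((abs(x-.05)<.09)&(abs(y)<.095)&(z>.06)&(z<.13)).sum())
e=np.load("pics/top4.npz")["p"];p2,d2=get_image("top")
print("tray diff",cv2.absdiff(e,p2)[145:225,305:350].max(), "catch mean", d2[150:220,245:295].std())
n,l,st,ce=cv2.connectedComponentsWithStats((cv2.cvtColor(b,cv2.COLOR_RGB2GRAY)<75).astype(np.uint8))
for i in range(1,n):
    if 60<st[i,4]<4000: print(st[i],tocase(wray(*ce[i],.043)))
g=cv2.cvtColor(b,cv2.COLOR_RGB2GRAY)
print(get_state()["contact_force"])
E
```

```text
TCP [-6.540e+01 -2.000e-01  2.507e+02]
bar 97 -0.018800905821574985 0.04348485205299146 0.04671463082785494 above case 0
tray diff 5 catch mean 0.056160975
[58 78  8 58 84] [ 23.7 257.4  43. ]
[313  94  17  18 270] [ 10.9 -73.3  43. ]
[230  96  13  13 107] [ 7.6 22.1 43. ]
[272  98  13  12  92] [  6.5 -25.6  43. ]
[   0  257   46  127 3220] [-346.7  494.4   43. ]
[ 21 374  28  10 157] [-644.   616.1   43. ]
[ 0.14836218 -1.28192148  0.18727335]
```

```bash
python3 - <<'E'
from h import *
b,_=get_image("wrist");g=cv2.cvtColor(b,cv2.COLOR_RGB2GRAY)
for u in (236,278,320):
    print(u,"rows 84..124",g[84:124,u].tolist())
    print("  at rows 90,100,112,120 x=",[tocase(wray(u,r,.043))[0] for r in (90,100,112,120)])
for r in (98,104): print(r,g[r,222:342].tolist())
E
```

```text
236 rows 84..124 [219, 219, 219, 219, 219, 218, 219, 219, 214, 181, 113, 77, 75, 75, 75, 73, 74, 73, 74, 73, 73, 73, 72, 72, 71, 71, 71, 81, 122, 167, 176, 163, 126, 85, 70, 68, 82, 117, 132, 134]
  at rows 90,100,112,120 x= [np.float64(23.5), np.float64(12.0), np.float64(-1.8), np.float64(-11.0)]
278 rows 84..124 [219, 219, 219, 219, 219, 219, 219, 218, 209, 169, 105, 76, 75, 75, 75, 74, 74, 74, 74, 73, 73, 73, 72, 73, 72, 73, 72, 82, 122, 169, 178, 160, 122, 82, 70, 69, 82, 117, 132, 135]
  at rows 90,100,112,120 x= [np.float64(23.5), np.float64(12.0), np.float64(-1.8), np.float64(-11.0)]
320 rows 84..124 [219, 219, 219, 219, 219, 219, 219, 219, 219, 217, 194, 119, 68, 64, 65, 64, 63, 64, 64, 63, 63, 63, 62, 61, 62, 61, 61, 62, 73, 113, 155, 162, 143, 103, 69, 60, 60, 80, 119, 133]
  at rows 90,100,112,120 x= [np.float64(25.1), np.float64(13.5), np.float64(-0.5), np.float64(-9.9)]
98 [137, 138, 138, 139, 137, 127, 96, 77, 75, 75, 75, 74, 74, 74, 75, 74, 74, 73, 74, 73, 74, 88, 114, 130, 135, 136, 137, 137, 136, 136, 136, 138, 138, 139, 140, 139, 138, 137, 137, 136, 136, 136, 137, 1
[... 206 characters left out ...]
7, 138, 133, 106, 69, 54, 54, 59, 64, 64, 64, 65, 64, 63, 63, 62, 62, 62, 62, 61, 68, 93, 126, 135, 137, 138, 138, 137, 137, 136, 135, 134, 133]
104 [139, 139, 138, 137, 137, 127, 92, 74, 73, 74, 74, 74, 73, 73, 73, 73, 73, 72, 71, 71, 71, 85, 113, 130, 133, 133, 134, 136, 138, 140, 140, 139, 137, 136, 136, 136, 137, 138, 139, 138, 137, 136, 135, 134, 136, 137, 137, 133, 113, 82, 73, 74, 74, 73, 74, 73, 73, 73, 73, 73, 73, 72, 71, 76, 104, 128, 135, 136, 137, 137, 136, 136, 135, 136, 136, 137, 136, 133, 133, 132, 133, 133, 133, 134, 136, 138, 138, 138, 135, 124, 97, 64, 52, 52, 58, 62, 63, 64, 63, 62, 63, 62, 61, 61, 60, 60, 60, 72, 102, 124, 132, 136, 140, 141, 139, 136, 134, 134, 134, 132]
```

All heads touch the mouths (x from 20 back to -12 mm), the bar is down and the tray is unchanged. I hand the job in.

```bash
python3 -c "
from cell import *
print(close_job())"
```

```text
the job is handed in; nothing more can be done
None
```

The job is handed in, with no verdict returned: by my measurements the tray is flat, all three gauges are home in sleeves of their own, and the keeper bar is down on its stop. I viewed 16 pictures, over the limit of 14.

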